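Show a tube's code to the bench scanner

ROBOT

A 6-joint arm with a two-finger parallel gripper is mounted at the origin on the work surface. World frame = base frame: x ahead of the robot, y to its left, z up, the work surface at z = 0. Lengths are in m, angles in rad, forces in N, time in s.
With the tool pointing down it reaches from about 0.275 to 0.875 m from the base axis. Payload 12.5 kg.
Tool frame: the origin (TCP) lies on the centre line of the jaws, within the pads' length; the fingertips stand 19 mm ahead of it and the grasp point (between the pads) is the TCP; z points along the fingers, x is the direction in which the jaws open and shut, and the axes are right-handed (so a half turn about z gives the same grasp; the last joint's range is limited). The gripper opens to 85 mm and grips with 20 to 120 N. Pads are 22 mm wide; open, the fingers measure 114 mm over their backs; the gripper's body (76 mm by 85 mm) begins 54 mm behind the grasp point. The pads swing forward as they close: fully open they stand 13 mm farther back than shut.
Start: joints at [1.223, 0.351, 1.652, -0, 1.139, -0.085], TCP at [0.143, 0.531, 0.226] pointing down, gripper open.
Joint ranges: [-2.75, 2.75], [-0.79, 2.1], [0.01, 2.65], [-1.57, 4.71], [0.07, 3.14], [-2.87, 2.87]. Speed limits (rad/s): [2.22, 2.22, 2.79, 3.14, 3.14, 3.14].

INTERFACE

Orientations are given as a rotation vector (axis times angle).
In Python, from bench import env gives the robot as it stands.
- The arm moves only by the tool jog_arm, never from a script. Its argument "series" is a list of rows, each a list of 5 numbers: the closure, from 0 (fully open) to 1 (shut), then the shift along the tool's x, y, z in mm, then the turn about the tool's z in rad. In form: [[claw, x, y, z, yaw], ...]. A call has 1 to 20 rows; each row is the pose to reach, as a shift and turn from the pose commanded when the call began, along the tool's axes at that moment; what a row does not reach only later rows make up. A row lasts 1/12 s, in which the tool goes at most 41.7 mm and 7.16 degrees, less where a joint would pass 70% of its speed; a pose out of reach is approached as far as the arm can. A call with a gripper value outside its range is refused whole. The fingers move at their own pace and stop on an object; the grip force is fixed at half the most. Time passes only in rows, so rows that repeat a pose let the fingers close. It gives the time, the measured TCP pose, the force and the opening at its end, in the units of the state.
- env.sense(): the state, without advancing time (a new reading comes with each control period).
- env.capture(name): name is "scene" or "side" or "wrist"; returns a dict with "frame" (420x560x3 uint8, red, green, blue), "fx", "fy", "cx", "cy" (pixels), "rvec" (rotation vector, rad) and "tvec" (3), from world to camera coordinates, as OpenCV has them; the wrist camera has in their place "hand_eye" (4x4, takes a point from camera to tool coordinates, whose origin is the TCP and whose axes are the tool frame's). Camera axes: x right, y down, z forward; pixel columns grow to the right and rows downward; lengths in m; the calibration is good to about 2 mm. A picture is of the moment at which its call begins: read the wrist's pose just before it. There is no depth.
- env.finish_job(): hands the job in, once; it reports no verdict.
The state is a dict: "time_s": time; "joint_pos": joint angles; "joint_vel": joint speeds; "joint_torque": joint torques, N m; "ee_pos": TCP position; "tcp_rot": TCP orientation; "force": force on the tool from outside, world axes, zero at the start; "torque": the same for the moment, N m; "gripper_width": finger opening in m.
Only numpy, scipy, OpenCV 4.12 (cv2) and the standard library are available. Lean on these libraries where they do the work, as an engineer would, in place of code of your own. Each camera call takes 0.05 s, during which the arm holds its last target. There are 200 camera calls.

TASK

Take the orange-capped tube out of the wire rack and hold it up in front of the barcode scanner: upright, its printed label squarely facing the scanner's window, the middle of the label level with the middle of the window and about 10 cm away from it. Keep the tube upright all the way, do not touch the scanner, and leave the rack, the other tubes, the bottle and the beaker where they stand. Finish while still holding the tube there, steady, in the gripper: do not put it down.

Things in the scene. Friction and masses are not known exactly. Their poses are not given: they have to be found in the camera images.
- orange_tube: Tube to present: empty closed 50 ml conical tube, ORANGE cap, 20 to 45 g. Origin at its foot, z up its axis, 117 mm tall: foot 8 mm wide, cone to 16 mm, body 30 mm across to 103 mm, cap 35 mm across from 103 to 117 mm. White label with black bars round its +x side, 58 to 90 mm up, 55 deg to either side; the back is bare. Starts in a rack cell, label within 65 deg of world +x (away from robot).
- orange_tube_label (a point): Middle of the orange-capped tube's label, on its surface: 15.5 mm from the tube's axis towards the tube's +x, 74 mm above its foot. Axes as the tube's: +x points straight out of the label.
- blue_tube: An equal tube with a BLUE cap in another cell of the rack; leave it. Origin at its foot, axes as for the orange-capped tube.
- white_tube: An equal tube with a WHITE cap in another cell of the rack; leave it. Origin at its foot, axes as for the orange-capped tube.
- rack: Loose white wire rack, 0.45 kg, 76 (x) by 256 (y) by 64 mm high, origin under its centre. 2 x 7 open cells 32 mm free at 36 mm pitch; wire grids at 20 and 62 mm guide the tubes, whose feet stand 8 mm above the bench; they can lean a few degrees. Tubes stand in cells (-18,-108), (18,0), (-18,108) mm, which is which varies; caps at least 75 mm apart.
- scanner: Fixed foot and column of the barcode scanner: grey plate 130 x 120 x 12 mm, steel column 16 mm across, 277 mm tall, at x = 35 mm. Origin under the plate, 5 mm nearer the window than its middle, z up, x pointing from window to column: the window looks along -x, towards the robot's side.
- scanner_window (a point): Middle of the dark red window on the front face of the dark reading head (60 mm deep, 66 wide, 46 high, yellow side stripes), clamped to the column 150 to 210 mm above the bench. Axes as the scanner's: the window looks level along -x, y to the side, z up.
- amber_bottle: Loose brown glass bottle with a white lid, 68 mm in diameter, 130 mm tall; origin under its centre. Leave it.
- beaker: Loose empty glass beaker, 74 mm wide at the rim, 95 mm tall; origin under its centre. Leave it.
There are look-alikes about, which are no part of the job. What is shaped like the orange_tube but red or turquoise is not meant. What is shaped like the blue_tube but green is not meant.

How it is judged:
By the outcome, as a careful person would: the job done as asked, in the order asked, and still so for the second after the job is handed in, while the arm keeps its last pose, push and grip.
It also fails if it takes over 35 s, if anything falls off the work surface, if the arm or the gripper's body presses on something with over 40 N, if the wrist force passes 120 N, or if a joint passes its speed limit or range.

## Working session

There is one attempt and no reset: what is moved stays moved. The work goes in short steps, Python scripts to look and compute and a tool call to move; the robot and the scene stay as the last step left them, time stands still between calls to the robot, and variables do not carry over. Pictures are saved under pics/ and viewed, about 8 in all and at most 12, crops included, and the job is handed in when it is done.

Besides the shell and the picture viewer there is one more tool, called after "Request:" by a JSON object that holds its "name" and its "arguments", one argument or row to a line. jog_arm: Moves the arm, as the interface text tells. Its arguments: {"type":"object","properties":{"series":{"type":"array","items":{"type":"array","items":{"type":"number"}}}},"required":["series"]}

```bash
mkdir -p pics; cat > h.py <<'E'
import numpy as np, cv2, pickle
from scipy.spatial.transform import Rotation as R
from bench import env
def snap(name, fn):
    s=env.sense(); c=env.capture(name)
    if name=='wrist':
        T=np.eye(4);T[:3,:3]=R.from_rotvec(s['tcp_rot']).as_matrix();T[:3,3]=s['ee_pos']
        W=T@np.array(c['hand_eye']); Rc=W[:3,:3].T; t=-Rc@W[:3,3]
    else:
        Rc=R.from_rotvec(np.ravel(c['rvec'])).as_matrix(); t=np.ravel(c['tvec'])
    d=dict(img=c['frame'],K=np.array([[c['fx'],0,c['cx']],[0,c['fy'],c['cy']],[0,0,1.]]),R=Rc,t=t)
    pickle.dump(d,open(fn+'.pkl','wb')); cv2.imwrite('pics/'+fn+'.png',c['frame'][:,:,::-1]); return d
def load(fn): return pickle.load(open(fn+'.pkl','rb'))
def proj(d,P):
    p=(np.atleast_2d(P)@d['R'].T+d['t'])@d['K'].T; return p[:,:2]/p[:,2:]
def ray(d,u,v):
    return -d['R'].T@d['t'], d['R'].T@np.linalg.inv(d['K'])@[u,v,1]
def atz(d,u,v,z):
    o,r=ray(d,u,v); return o+r*(z-o[2])/r[2]
E
python3 - <<'E'
from h import *
for n in ('scene','side','wrist'):
    d=snap(n,n+'0'); print(n,-d['R'].T@d['t'],d['R'][2],d['K'][0,0])
print({k:np.round(v,3) for k,v in env.sense().items()})
a=load('scene0')['img'];b=load('side0')['img']
cv2.imwrite('pics/both.png',np.vstack([cv2.resize(x,(800,600)) for x in(a,)])[:,:,::-1])
E
```

```text
scene [0.9679795  0.26919013 0.9787226 ] [-0.40328425 -0.31542506 -0.85899292] 475.72443995483985
side [ 0.14710215 -0.74180059  0.86959869] [ 0.37973184  0.6271316  -0.68008064] 488.71695702063306
wrist [0.07896371 0.54766986 0.3733037 ] [ 0.2558684  -0.07016291 -0.96416209] 313.89444697015944
{'time_s': np.float64(0.15), 'joint_pos': array([ 1.223,  0.351,  1.652, -0.   ,  1.139, -0.085]), 'joint_vel': array([ 0.   , -0.003, -0.002,  0.001, -0.001, -0.   ]), 'joint_torque': array([ 1.0000e-03, -5.0625e+01, -2.9150e+01, -0.0000e+00,  3.0000e-03,
       -0.0000e+00]), 'ee_pos': array([0.143, 0.531, 0.226]), 'tcp_rot': array([ 2.493e+00,  1.911e+00, -1.000e-03]), 'force': array([-0.774, -0.267,  0.405]), 'torque': array([0.033, 0.027, 0.016]), 'gripper_width': np.float64(0.085)}
```

View pics/both.png

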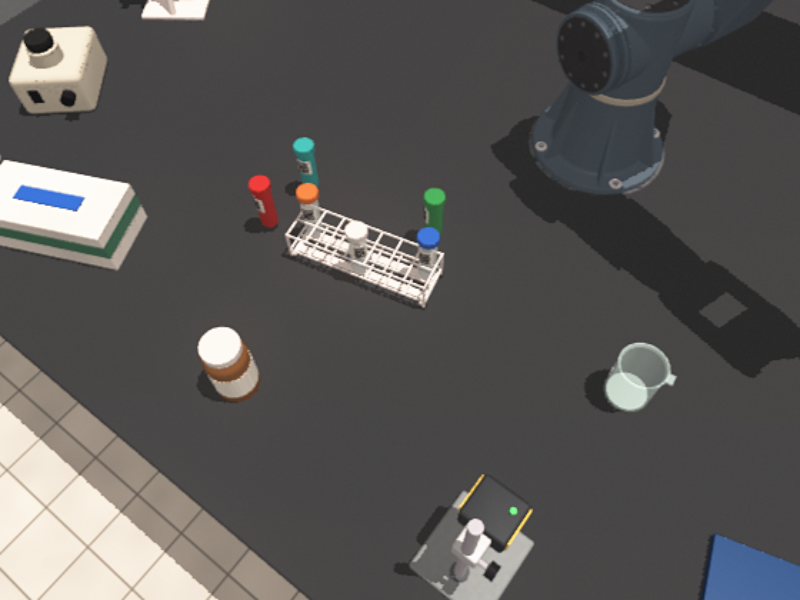

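View pics/side0.png

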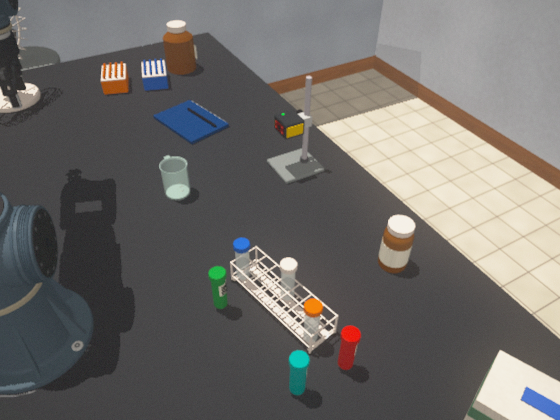

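The scene and side views show the orange cap at the rack's end cell (scene ≈(215,134), side ≈(313,307) in 560-px frames). Red and turquoise tubes stand close to it. The scanner head is at scene ≈(347,357), side ≈(289,125).

```bash
python3 - <<'E'
from h import *
from scipy.optimize import least_squares
S,D=load('scene0'),load('side0')
def blob(d,h0,h1,near,r=25,smin=120):
    hsv=cv2.cvtColor(d['img'],cv2.COLOR_RGB2HSV)
    m=cv2.inRange(hsv,(h0,smin,60),(h1,255,255)); n,l,s,c=cv2.connectedComponentsWithStats(m)
    k=[i for i in range(1,n) if s[i,4]>25 and np.hypot(*(c[i]-near))<r]
    k=max(k,key=lambda i:s[i,4]); return c[k]
def tri(ps):
    A=[];b=[]
    for d,(u,v) in ps:
        o,r=ray(d,u,v); r/=np.linalg.norm(r); M=np.eye(3)-np.outer(r,r); A.append(M);b.append(M@o)
    x,res,_,_=np.linalg.lstsq(np.vstack(A),np.hstack(b),rcond=None); return x.round(4),res**.5
for n,h,a,b in (('orange',(6,15),(215,134),(313,307)),('blue',(105,125),(300,167),(242,244))):
    p,q=blob(S,*h,a),blob(D,*h,b); print(n,p.round(1),q.round(1),tri([(S,p),(D,q)]), 'z.118',atz(S,*p,.118),atz(D,*q,.118))
for n,a,b in (('white',(249,161),(288,266)),('red',(183,130),(350,333)),('teal',(213,103),(299,360)),('green',(303,138),(217,273)),('bottle',(154,240),(401,224)),('colTop',(333,369),(309,77))):
    print(n,tri([(S,a),(D,b)]))
def crop(d,x,y,w,h,f): return cv2.resize(d['img'][y:y+h,x:x+w],None,fx=f,fy=f,interpolation=cv2.INTER_CUBIC)
a=crop(S,280,320,100,100,4); b=crop(D,255,65,100,100,4)
c=crop(S,180,90,130,66,4)[:200]; 
top=np.hstack([a,b]); c=cv2.resize(crop(S,165,90,160,40+80,1),(400,300),interpolation=cv2.INTER_CUBIC) 
e=crop(S,195,120,40,40,5); 
cv2.imwrite('pics/c1.png',np.vstack([top,np.hstack([e,crop(S,165,90,120,40,5)])])[:,:,::-1])
E
```

```text
orange [214.5 135. ] [312.6 310. ] (array([ 0.4879, -0.297 ,  0.113 ]), array([0.00150249])) z.118 [ 0.48986534 -0.2930536   0.118     ] [ 0.48643922 -0.30064482  0.118     ]
blue [299.4 166.2] [241.  244.5] (array([ 0.446 , -0.082 ,  0.1174]), array([0.0011105])) z.118 [ 0.44568083 -0.08135962  0.118     ] [ 0.44631692 -0.08315942  0.118     ]
white (array([ 0.5017, -0.1823,  0.117 ]), array([0.00205583]))
red (array([ 0.5199, -0.3708,  0.1096]), array([0.00359635]))
teal (array([ 0.4111, -0.3707,  0.1079]), array([0.00304176]))
green (array([ 0.3708, -0.1246,  0.1113]), array([0.00011067]))
bottle (array([ 0.7757, -0.2078,  0.1282]), array([0.00280155]))
colTop (array([0.8056, 0.2295, 0.2754]), array([0.00244866]))
```

View pics/c1.png

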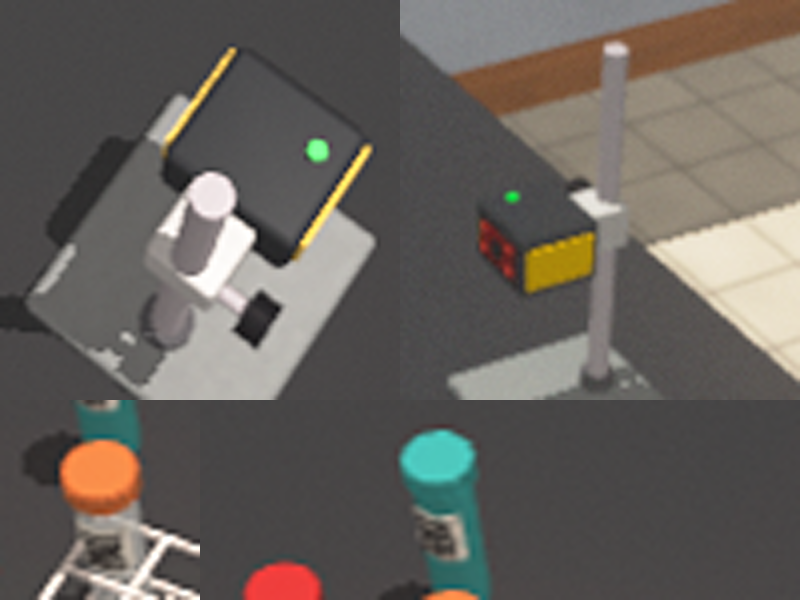

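```bash
cat > fit.py <<'E'
from h import *
from scipy.optimize import least_squares
S,D=load('scene0'),load('side0')
s=lambda x,y:(280+(x+.5)/4-.5,320+(y+.5)/4-.5); q=lambda x,y:(255+(x-400+.5)/4-.5,65+(y+.5)/4-.5)
def pts(p):
    X,Y,a,f,h=p; r,w=f+.060,.033; t,b=h+.023,h-.023
    L=[(S,s(235,46),(f,1,t)),(S,s(371,146),(f,-1,t)),(S,s(292,262),(r,-1,t)),(S,s(163,142),(r,1,t)),(S,s(212,192),(.035,0,.277)),
       (D,q(480,205),(f,1,t)),(D,q(525,243),(f,-1,t)),(D,q(525,293),(f,-1,b)),(D,q(593,232),(r,-1,t)),(D,q(593,280),(r,-1,b)),(D,q(480,248),(f,1,b)),(D,q(615,48),(.035,0,.277))]
    out=[]
    for d,uv,(x,y,z) in L:
        y=y*w*sgn; P=(X+np.cos(a)*x-np.sin(a)*y,Y+np.sin(a)*x+np.cos(a)*y,z); out.append(proj(d,P)[0]-uv)
    return np.ravel(out)
for sgn in (1,-1):
  for a0 in (0,.5,1):
    o=least_squares(pts,[.78,.2,a0,-.04,.18],loss='soft_l1'); print(sgn,o.cost.round(2),o.x.round(4))
    if o.cost<60 and a0==0: print(o.fun.reshape(-1,2).round(1).tolist())
    X,Y,a,f,h=o.x; n=-np.array([np.cos(a),np.sin(a)]); W=np.array([X,Y])-n*f; print('window',W,h,'tube axis',W+n*.1155)
E
python3 fit.py
```

```text
1 238.09 [ 0.7686  0.2298 -0.0236 -0.046   0.1482]
window [0.72258842 0.23087512] 0.14815467938354696 tube axis [0.60712068 0.23360477]
1 238.09 [ 0.7686  0.2298 -0.0236 -0.046   0.1482]
window [0.72258775 0.23087417] 0.14815512512531584 tube axis [0.60711998 0.23360245]
1 238.09 [ 0.7686  0.2298 -0.0236 -0.046   0.1482]
window [0.7225878  0.23087424] 0.14815509190910578 tube axis [0.60712003 0.23360262]
-1 116.95 [ 0.7688  0.2289 -0.0707 -0.0557  0.1192]
window [0.71322192 0.23283073] 0.11917342604734238 tube axis [0.59801045 0.24098969]
-1 116.95 [ 0.7688  0.2289 -0.0707 -0.0557  0.1192]
window [0.71322191 0.23283076] 0.11917341969723387 tube axis [0.59801045 0.24098983]
-1 116.95 [ 0.7688  0.2289 -0.0707 -0.0557  0.1192]
window [0.71322191 0.23283077] 0.11917342440644313 tube axis [0.59801046 0.24098985]
```

```bash
sed -i 's/46),(f,1,t)/46),(f,-1,t)/;s/146),(f,-1,t)/146),(f,1,t)/;s/262),(r,-1,t)/262),(r,1,t)/;s/142),(r,1,t)/142),(r,-1,t)/;s/for sgn in (1,-1)/for sgn in (1,)/' fit.py; python3 fit.py
```

```text
1 14.35 [ 0.7686  0.2304 -0.0424 -0.047   0.149 ]
[[1.6, -0.1], [-0.1, -0.4], [-1.0, -0.2], [-1.4, 3.6], [-0.2, 0.1], [-1.1, -2.4], [-0.9, 0.0], [-1.3, 2.2], [1.9, -2.7], [1.1, -0.1], [-1.2, 1.4], [-0.5, -0.1]]
window [0.72169419 0.23242626] 0.14897426723354668 tube axis [0.60629783 0.23731827]
1 14.35 [ 0.7686  0.2304 -0.0424 -0.047   0.149 ]
window [0.72169419 0.23242626] 0.14897426708986072 tube axis [0.60629783 0.23731826]
1 14.35 [ 0.7686  0.2304 -0.0424 -0.047   0.149 ]
window [0.72169419 0.23242626] 0.14897426716555612 tube axis [0.60629783 0.23731826]
```

```bash
python3 - <<'E'
from h import *
S,D=load('scene0'),load('side0')
def crop(d,x,y,w,h,f):
    c=cv2.resize(d['img'][y:y+h,x:x+w],None,fx=f,fy=f,interpolation=cv2.INTER_LINEAR)
    return (255*(c/255.)**.5).astype('u1')
cv2.imwrite('pics/c2.png',np.hstack([crop(S,317,328,60,60,8)[:, :400],crop(D,270,105,40,60,10)[:480,:400]])[:,:,::-1])
E
```

```text
(no output)
```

View pics/c2.png

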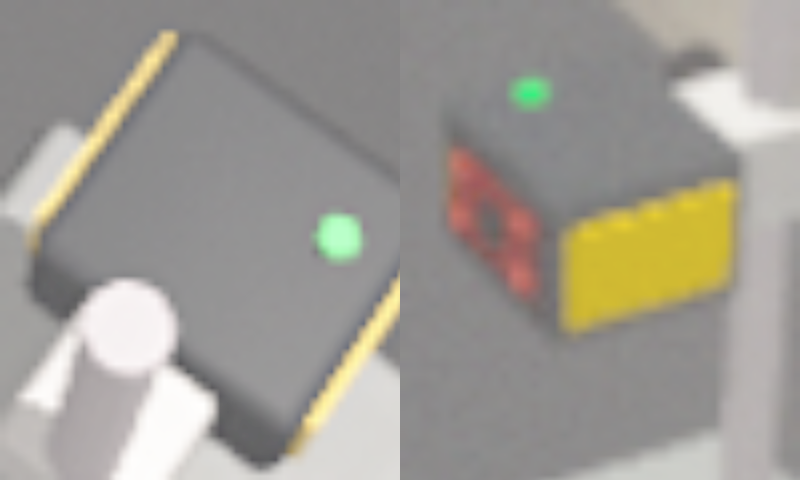

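```bash
cat > p.py <<'E'
import re
t=open('fit.py').read()
i=t.index('    L=['); j=t.index('    out=[]')
t=t[:i]+'''    A=lambda x,y:(317+(x+.5)/8-.5,328+(y+.5)/8-.5); B=lambda x,y:(270+(x-400+.5)/10-.5,105+(y+.5)/10-.5)
    L=[(S,A(180,31),(f,-1,t)),(S,s(370,146),(f,1,t)),(S,A(290,440),(r,1,t)),(S,A(36,255),(r,-1,t)),(S,s(212,192),(.035,0,.277)),
       (D,B(447,115),(f,1,t)),(D,B(562,216),(f,-1,t)),(D,B(562,337),(f,-1,b)),(D,B(740,160),(r,-1,t)),(D,B(496,224),(f,0,h)),(D,q(615,48),(.035,0,.277))]
'''+t[j:]
t=t.replace('(0,.5,1)','(0,)').replace('a0])','a0])')
open('fit.py','w').write(t)
E
python3 p.py; python3 fit.py
```

```text
1 8.18 [ 0.7687  0.2306 -0.0208 -0.0474  0.1476]
[[0.3, -0.3], [-0.1, -1.0], [-0.7, 2.2], [-2.1, -0.1], [0.3, 0.6], [-0.9, -1.8], [-0.5, -0.2], [-0.9, 2.4], [1.3, -0.2], [-0.1, 0.4], [-0.7, -0.3]]
window [0.72133168 0.23156864] 0.1475691214028161 tube axis [0.60585656 0.23396587]
```

```bash
sed -i 's/X,Y,a,f,h=p; r,w=f+.060,.033; t,b=h+.023,h-.023/X,Y,a,f,h,dd,w,hh=p; r=f+dd; t,b=h+hh,h-hh/;s/-.04,.18\]/-.04,.18,.06,.033,.023]/;s/X,Y,a,f,h=o.x/X,Y,a,f,h=o.x[:5]/' fit.py; python3 fit.py
```

```text
1 3.21 [ 0.7687  0.2306 -0.019  -0.0463  0.1498  0.0556  0.0322  0.0188]
[[0.2, 0.8], [-1.0, -0.6], [-0.1, 0.4], [-0.6, -1.1], [0.3, 0.6], [-0.5, -1.1], [-0.3, 0.2], [-0.6, 0.2], [0.0, 0.6], [0.3, -0.3], [-0.7, -0.3]]
window [0.7224017  0.23143411] 0.14979375863572528 tube axis [0.60692255 0.2336287 ]
```

```bash
cat >> h.py <<'E'
def to(P,yaw=None):
    s=env.sense(); M=R.from_rotvec(s['tcp_rot']).as_matrix(); d=M.T@(np.array(P)-s['ee_pos'])*1000
    y0=np.arctan2(M[1,0],M[0,0]); dy=0 if yaw is None else -((np.radians(yaw)-y0+np.pi)%(2*np.pi)-np.pi)
    print('row',d.round(1),'turn',round(dy,4),'| pos',s['ee_pos'].round(4),'yaw',np.degrees(y0).round(2),'z',M[:,2].round(3),'t',s['time_s'])
E
python3 - <<'E'
from h import *
to((.628,-.297,.2),-90); S,D=load('scene0'),load('side0')
print('beaker',atz(S,640/1.43,360/1.43,.095),atz(D,174,162,.095))
E
```

```text
row [-673.4  683.6   26.2] turn 2.8788 | pos [0.1428 0.5309 0.2257] yaw 74.94 z [-0.    -0.001 -1.   ] t 0.15
beaker [0.42777691 0.27935184 0.095     ] [0.43756472 0.29145723 0.095     ]
```

Request:
{"name": "jog_arm", "arguments": {
  "series": [
    [0, -673, 684, 26, 2.88],
    [0, -673, 684, 26, 2.88],
    [0, -673, 684, 26, 2.88],
    [0, -673, 684, 26, 2.88],
    [0, -673, 684, 26, 2.88],
    [0, -673, 684, 26, 2.88],
    [0, -673, 684, 26, 2.88],
    [0, -673, 684, 26, 2.88],
    [0, -673, 684, 26, 2.88],
    [0, -673, 684, 26, 2.88],
    [0, -673, 684, 26, 2.88],
    [0, -673, 684, 26, 2.88],
    [0, -673, 684, 26, 2.88],
    [0, -673, 684, 26, 2.88],
    [0, -673, 684, 26, 2.88],
    [0, -673, 684, 26, 2.88],
    [0, -673, 684, 26, 2.88],
    [0, -673, 684, 26, 2.88],
    [0, -673, 684, 26, 2.88],
    [0, -673, 684, 26, 2.88]
  ]
}}

```text
time_s: 1.82
ee_pos: [0.565, -0.1894, 0.2032]
tcp_rot: [2.594, -1.772, -0.001]
force: [0.8, 0.1, -0.3]
gripper_width: 0.0854
```

```bash
python3 - <<'E'
from h import *
to((.628,-.297,.155),-90)
E
```

```text
row [123.2 -19.6  48.1] turn 0.3723 | pos [ 0.565  -0.1894  0.2032] yaw -68.67 z [-0.  0. -1.] t 1.8167
```

Request:
{"name": "jog_arm", "arguments": {
  "series": [
    [0, 80, -13, 0, 0.3],
    [0, 110, -17, 20, 0.37],
    [0, 110, -17, 46, 0.37],
    [0, 110, -17, 46, 0.37],
    [0, 110, -17, 46, 0.37],
    [0, 110, -17, 46, 0.37],
    [0, 110, -17, 46, 0.37]
  ]
}}

```text
time_s: 2.4
ee_pos: [0.6212, -0.2824, 0.1591]
tcp_rot: [-2.233, 2.209, -0.002]
force: [0.2, 1.2, 0.7]
gripper_width: 0.0854
```

```bash
python3 - <<'E'
from h import *
d=snap('wrist','w1'); to((.628,-.297,.155),-90)
print(proj(d,[(.488,-.297,.125),(.5035,-.297,.082),(.52,-.371,.125)]))
cv2.imwrite('pics/w1b.png',cv2.resize(d['img'],(800,600))[:,:,::-1])
E
```

```text
row [14.6 -6.5  4.4] turn 0.0109 | pos [ 0.6213 -0.2824  0.1594] yaw -89.38 z [ 0.002 -0.001 -1.   ] t 2.45
[[294.73290729 411.5533792 ]
 [292.51520727 352.33374407]
 [401.1876717  376.15619931]]
```

View pics/w1b.png

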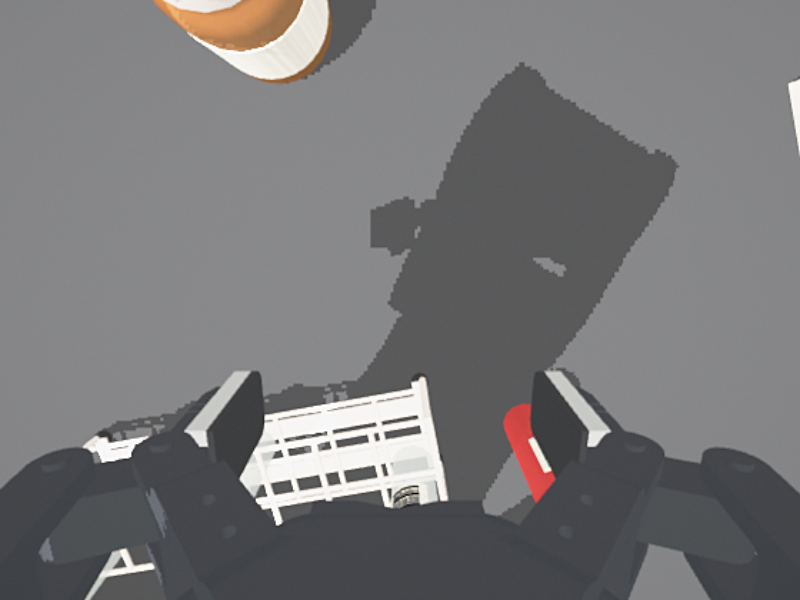

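The wrist view shows the gripper hiding the tube; only a scrap of its label shows at ≈(285,347) in the 560-px frame. I'll move nearer so it sits between the jaws.

Request:
{"name": "jog_arm", "arguments": {
  "series": [
    [0, 8, 30, -6, 0.01],
    [0, 15, 65, -6, 0.01],
    [0, 15, 65, -6, 0.01],
    [0, 15, 65, -6, 0.01]
  ]
}}

```text
time_s: 2.78
ee_pos: [0.5554, -0.2987, 0.1654]
tcp_rot: [-2.22, 2.222, -0.003]
force: [0.4, -0.2, -0.2]
gripper_width: 0.0854
```

```bash
python3 - <<'E'
from h import *
d=snap('wrist','w2'); to((.488,-.297,.155),10)
print(proj(d,[(.488,-.297,.125),(.5035,-.297,.082),(.52,-.371,.125)]))
cv2.imwrite('pics/w2b.png',cv2.resize(d['img'][200:380,180:420],(800,600),interpolation=cv2.INTER_CUBIC)[:,:,::-1])
E
```

```text
row [-1.5 68.5 10.1] turn -1.746 | pos [ 0.5565 -0.2986  0.1653] yaw -90.04 z [ 0.002 -0.001 -1.   ] t 2.8333
[[274.35106325 327.84950377]
 [274.77444149 278.2704843 ]
 [385.33820026 286.00354184]]
```

View pics/w2b.png

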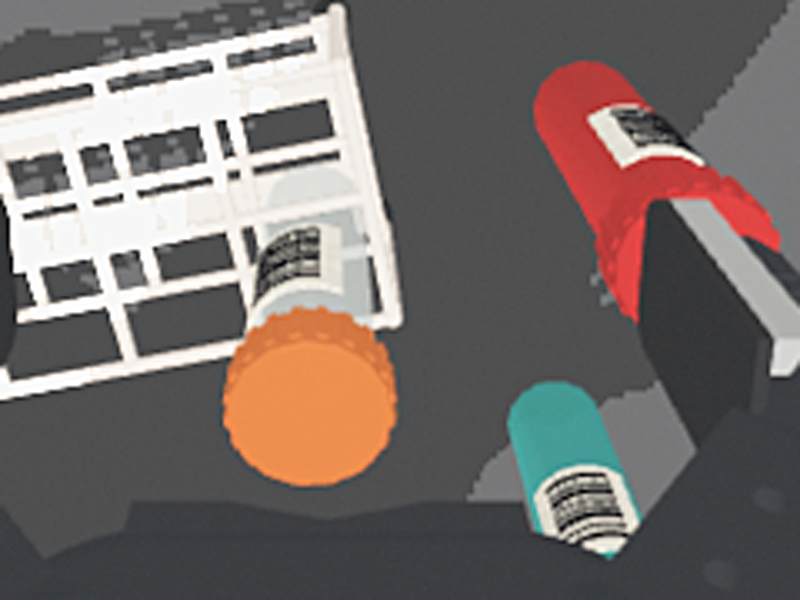

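The wrist crop shows the orange cap's top centred at ≈(273,320) full-frame px. The label's right edge runs from ≈(277,267) to (282,287), and its left part wraps out of sight, so it is turned towards +y.

```bash
python3 - <<'E'
from h import *
d=load('w2'); c=atz(d,180+310.5/3.333,200+402/3.333,.125); print('cap',c)
S,D=load('scene0'),load('side0')
# cap radius check & silhouettes
t=np.linspace(0,2*np.pi,60); e=proj(d,np.c_[c[0]+.0175*np.cos(t),c[1]+.0175*np.sin(t),0*t+.125]); print('cap ellipse crop', ((e-[180,200])*3.333).min(0),((e-[180,200])*3.333).max(0))
for foot in (c[:2],c[:2]+[0,.003],c[:2]+[0,-.003]):
  for yaw in (20,30,40):
    o=[]
    for b in (-55,55):
      for z in (58,90):
        a=np.radians(yaw+b); f=z/117; ax=foot*(1-f)+c[:2]*f
        o.append(((proj(d,[ax[0]+.0152*np.cos(a),ax[1]+.0152*np.sin(a),.008+z/1000])[0]-[180,200])*3.333).round())
    print(foot.round(3),yaw,np.array(o).tolist())
E
```

```text
cap [ 0.49374655 -0.29620485  0.125     ]
cap ellipse crop [225.73704127 326.38040885] [395.275012   474.35367512]
[ 0.494 -0.296] 20 [[347.0, 222.0], [350.0, 283.0], [257.0, 252.0], [248.0, 317.0]]
[ 0.494 -0.296] 30 [[338.0, 217.0], [340.0, 278.0], [255.0, 261.0], [246.0, 327.0]]
[ 0.494 -0.296] 40 [[329.0, 214.0], [329.0, 274.0], [255.0, 271.0], [247.0, 337.0]]
[ 0.494 -0.293] 20 [[341.0, 222.0], [347.0, 283.0], [251.0, 252.0], [245.0, 317.0]]
[ 0.494 -0.293] 30 [[332.0, 217.0], [337.0, 278.0], [249.0, 261.0], [243.0, 327.0]]
[ 0.494 -0.293] 40 [[323.0, 214.0], [326.0, 274.0], [250.0, 271.0], [244.0, 337.0]]
[ 0.494 -0.299] 20 [[353.0, 222.0], [353.0, 283.0], [263.0, 252.0], [251.0, 317.0]]
[ 0.494 -0.299] 30 [[344.0, 217.0], [343.0, 278.0], [261.0, 261.0], [249.0, 327.0]]
[ 0.494 -0.299] 40 [[334.0, 214.0], [332.0, 274.0], [261.0, 271.0], [250.0, 337.0]]
```

Request:
{"name": "jog_arm", "arguments": {
  "series": [
    [0, -2, 30, 0, -1.746],
    [0, -2, 66, 0, -1.746],
    [0, -2, 66, 0, -1.746],
    [0, -2, 66, 0, -1.746],
    [0, -2, 66, 0, -1.746],
    [0, -2, 66, 0, -1.746],
    [0, -2, 66, 0, -1.746],
    [0, -2, 66, 0, -1.746],
    [0, -2, 66, 0, -1.746],
    [0, -2, 66, 0, -1.746],
    [0, -2, 66, 0, -1.746],
    [0, -2, 66, 0, -1.746],
    [0, -2, 66, 0, -1.746],
    [0, -2, 66, 0, -1.746],
    [0, -2, 66, 0, -1.746],
    [0, -2, 66, 0, -1.746],
    [0, -2, 66, 0, -1.746]
  ]
}}

```text
time_s: 4.25
ee_pos: [0.4907, -0.2965, 0.1638]
tcp_rot: [3.13, 0.268, 0.001]
force: [0.5, 0.1, -0.1]
gripper_width: 0.0854
```

```bash
python3 - <<'E'
from h import *
d=snap('wrist','w3'); to((.490,-.2965,.118),10)
hsv=cv2.cvtColor(d['img'],cv2.COLOR_RGB2HSV); m=cv2.inRange(hsv,(6,120,60),(16,255,255)); n,l,s,c=cv2.connectedComponentsWithStats(m)
k=[i for i in range(1,n) if s[i,4]>300]; print([(s[i].tolist(),c[i].round(1).tolist(),atz(d,*c[i],.122).round(4).tolist()) for i in k])
cv2.imwrite('pics/w3b.png',d['img'][180:420,100:460,::-1])
E
```

```text
row [-0.5 -0.2 45.8] turn -0.0034 | pos [ 0.4905 -0.2966  0.1638] yaw 9.81 z [ 0. -0. -1.] t 4.3
[([549, 137, 11, 46, 354], [555.1, 160.8], [0.6477, -0.2235, 0.122]), ([248, 201, 58, 58, 2553], [276.6, 229.5], [0.4905, -0.2947, 0.122])]
```

View pics/w3b.png

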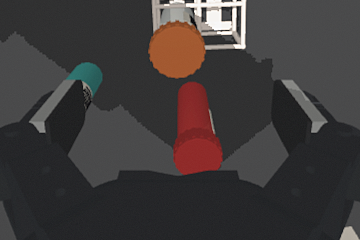

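The wrist view has the orange cap at (277,230), which back-projects to (0.4905, −0.295). It is centred between the jaws with both fingers clear of the red and turquoise tubes, so I descend.

Request:
{"name": "jog_arm", "arguments": {
  "series": [
    [0, 0, -1, 15, 0],
    [0, 0, -1, 30, 0],
    [0, 0, -1, 40, 0],
    [0, 0, -1, 46, 0],
    [0, 0, -1, 46, 0],
    [0, 0, -1, 46, 0],
    [0.5, 0, -1, 46, 0],
    [0.7, 0, -1, 46, 0],
    [0.8, 0, -1, 46, 0],
    [1, 0, -1, 46, 0],
    [1, 0, -1, 46, 0],
    [1, 0, -1, 46, 0],
    [1, 0, -1, 46, 0],
    [1, 0, -1, 46, 0],
    [1, 0, -1, 46, 0]
  ]
}}

```text
time_s: 5.55
ee_pos: [0.4898, -0.2982, 0.1217]
tcp_rot: [3.125, 0.273, 0.001]
force: [-19.8, -4.3, 38.6]
gripper_width: 0.0003
```

```bash
python3 - <<'E'
from h import *
s=env.sense(); print(s['ee_pos'],s['gripper_width'],s['force'],s['joint_vel'].round(3)); to((.49,-.2965,.28),10)
E
```

```text
[ 0.48980388 -0.29817061  0.12165571] 0.000275021646510379 [-19.78744568  -4.25211898  38.60998916] [-0.     0.001  0.     0.001  0.    -0.001]
row [   0.5   -0.8 -158.4] turn 0.0001 | pos [ 0.4898 -0.2982  0.1217] yaw 10.0 z [ 0.001 -0.005 -1.   ] t 5.55
```

```bash
python3 - <<'E'
from h import *
a=snap('wrist','w4');b=snap('scene','s4');c=snap('side','d4')
f=lambda d,x,y,w,h,W,H:cv2.resize(d['img'][y:y+h,x:x+w],(W,H),interpolation=cv2.INTER_CUBIC)
o=np.vstack([f(a,100,120,400,300,800,320)[:,:],np.hstack([f(b,160,60,160,112,400,280),f(c,220,220,160,112,400,280)])])
cv2.imwrite('pics/m4.png',o[:,:,::-1])
E
```

```text
(no output)
```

View pics/m4.png

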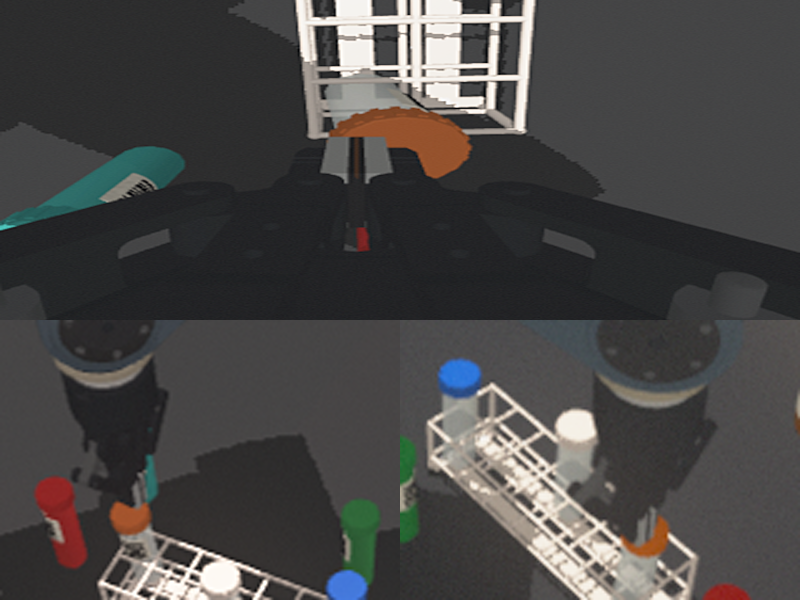

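The composite shows the jaws shut beside/on the cap, with the cap displaced about 24 px to the tool's +x. The grasp missed, so I'll quantify before moving.

```bash
cat > t.py <<'E'
from h import *
import sys
def blob(d,h0,h1,near,r=40,smin=120):
    hsv=cv2.cvtColor(d['img'],cv2.COLOR_RGB2HSV)
    m=cv2.inRange(hsv,(h0,smin,50),(h1,255,255)); n,l,s,c=cv2.connectedComponentsWithStats(m)
    k=[i for i in range(1,n) if s[i,4]>15 and np.hypot(*(c[i]-near))<r]
    k=max(k,key=lambda i:s[i,4]); return c[k],s[k].tolist()
if __name__=='__main__':
  for tag in sys.argv[1:]:
    for n,h,a,b in (('orange',(5,16),(214,135),(313,310)),('blue',(105,125),(299,166),(241,244)),('red',(0,3),(183,130),(350,333)),('teal',(80,95),(213,103),(299,360)),('green',(50,70),(303,138),(217,273))):
      for v,p in (('s',a),('d',b)):
        f=('scene' if v=='s' else 'side')+'0' if tag=='0' else v+tag
        d=load(f); c,st=blob(d,*h,p); print(tag,n,f,c.round(1),st,atz(d,*c,.118)[:2].round(4))
E
python3 t.py 0 4; python3 - <<'E'
from h import *
from t import blob
for w in ('w2','w3','w4'):
    d=load(w); print(w,blob(d,5,16,(280,250),90), 'origin cam',-d['R'].T@d['t'])
d=load('w4'); s=env.sense(); print('tcp px',proj(d,s['ee_pos']),proj(d,s['ee_pos']-[0,0,.019]))
d=load('w3'); print('w3 tcp px',proj(d,[.4905,-.2966,.1638]))
# white tube from side/scene diff in rack area
for a,b in (('scene0','s4'),('side0','d4')):
    A,B=load(a)['img'].astype(int),load(b)['img'].astype(int)
    m=(A.min(2)>150)&(B.min(2)>0); 
    print(a,[ (float(x.mean()),float(y.mean()),len(x)) for im in (A,B) for y,x in [np.nonzero(im[:420,200:330].min(2)>185)]])
E
```

```text
0 orange scene0 [214.5 135. ] [207, 128, 16, 15, 197] [ 0.4899 -0.2931]
0 orange side0 [312.7 307.3] [303, 298, 20, 19, 295] [ 0.4901 -0.2955]
0 blue scene0 [299.4 166.2] [292, 159, 16, 16, 203] [ 0.4457 -0.0814]
0 blue side0 [241.  244.5] [233, 237, 17, 16, 224] [ 0.4463 -0.0832]
0 red scene0 [184.5 139. ] [174, 122, 21, 38, 426] [ 0.5402 -0.3415]
0 red side0 [348.1 345.4] [338, 325, 23, 45, 688] [ 0.4998 -0.3955]
0 teal scene0 [214.  109.4] [205, 96, 18, 34, 285] [ 0.4303 -0.3462]
0 teal side0 [297.8 370.9] [289, 350, 21, 46, 735] [ 0.3967 -0.3935]
0 green scene0 [304.2 143.6] [297, 132, 15, 30, 288] [ 0.3871 -0.1099]
0 green side0 [217.5 284.8] [208, 266, 19, 43, 495] [ 0.3571 -0.1581]
4 orange s4 [211.5 138.9] [204, 133, 17, 13, 171] [ 0.5029 -0.2912]
4 orange d4 [320. 308.] [308, 298, 20, 17, 128] [ 0.5012 -0.3037]
4 blue s4 [298.2 167.6] [290, 160, 17, 16, 216] [ 0.4504 -0.0812]
4 blue d4 [243.4 242.8] [235, 235, 18, 16, 219] [ 0.4532 -0.081 ]
4 red s4 [184.7 139.4] [174, 123, 21, 37, 422] [ 0.541  -0.3403]
4 red d4 [347.9 346.1] [337, 326, 24, 44, 675] [ 0.4985 -0.3964]
4 teal
[... 215 characters left out ...]
 [208, 266, 19, 43, 492] [ 0.3564 -0.1596]
w2 (array([272.56969424, 318.9676259 ]), [247, 292, 52, 54, 2224]) origin cam [ 0.62344576 -0.29935609  0.31320136]
w3 (array([276.62803446, 229.51487862]), [248, 201, 58, 58, 2554]) origin cam [ 0.48022735 -0.23100906  0.31147236]
w4 (array([306.30653894, 247.39816743]), [265, 220, 71, 67, 2401]) origin cam [ 0.4790201  -0.23200971  0.26899797]
tcp px [[276.17761149 259.37237163]] [[276.35076589 245.35192628]]
w3 tcp px [[275.78507077 259.41692266]]
scene0 [(57.517921146953405, 184.69892473118279, 1674), (57.454414931801864, 187.60014357501794, 1393)]
side0 [(82.62315416420556, 284.4453632604843, 1693), (84.65888978278359, 277.5020112630732, 1243)]
```

Request:
{"name": "jog_arm", "arguments": {
  "series": [
    [1, 0, 0, -5, 0],
    [1, 0, 0, -15, 0],
    [1, 0, 0, -35, 0],
    [1, 0, 0, -60, 0],
    [0.3, 0, 0, -75, 0],
    [0, 0, 0, -75, 0],
    [0, 0, 0, -75, 0],
    [0, 0, 0, -75, 0],
    [0, 0, 0, -75, 0]
  ]
}}

```text
time_s: 6.45
ee_pos: [0.4895, -0.2954, 0.1914]
tcp_rot: [-3.128, -0.273, 0.002]
force: [0.1, -0.5, -1.0]
gripper_width: 0.0606
```

```bash
python3 - <<'E'
from h import *
a=snap('wrist','w5');b=snap('scene','s5');c=snap('side','d5')
f=lambda d,x,y,w,h,W,H:cv2.resize(d['img'][y:y+h,x:x+w],(W,H),interpolation=cv2.INTER_CUBIC)
o=np.vstack([f(a,130,120,300,150,800,400),np.hstack([f(b,160,60,160,80,400,200),f(c,220,220,160,112,400,280)[80:280]])])
cv2.imwrite('pics/m5.png',o[:,:,::-1]); to((.49,-.2955,.2),-50)
from t import blob
print(blob(a,5,16,(280,220),90),atz(a,*blob(a,5,16,(280,220),90)[0],.122))
E
python3 t.py 5 | egrep 'orange|blue|red'
```

```text
row [ 0.3 -0.  -8.2] turn 1.0467 | pos [ 0.4897 -0.2955  0.1918] yaw 9.97 z [-0.001  0.001 -1.   ] t 6.6
(array([268.7993921 , 221.71985816]), [243, 196, 51, 52, 1974]) [ 0.48404447 -0.29790671  0.122     ]
5 orange s5 [215.4 133. ] [208, 126, 16, 15, 185] [ 0.484  -0.2954]
5 orange d5 [311.  310.2] [302, 301, 19, 19, 301] [ 0.4837 -0.2994]
5 blue s5 [299.4 166.2] [292, 159, 16, 16, 209] [ 0.4456 -0.0813]
5 blue d5 [241.  244.6] [233, 237, 17, 16, 225] [ 0.4463 -0.0833]
5 red s5 [184.7 139.5] [174, 123, 21, 37, 419] [ 0.5411 -0.3401]
5 red d5 [348.  345.8] [337, 325, 24, 45, 654] [ 0.4991 -0.3962]
```

View pics/m5.png

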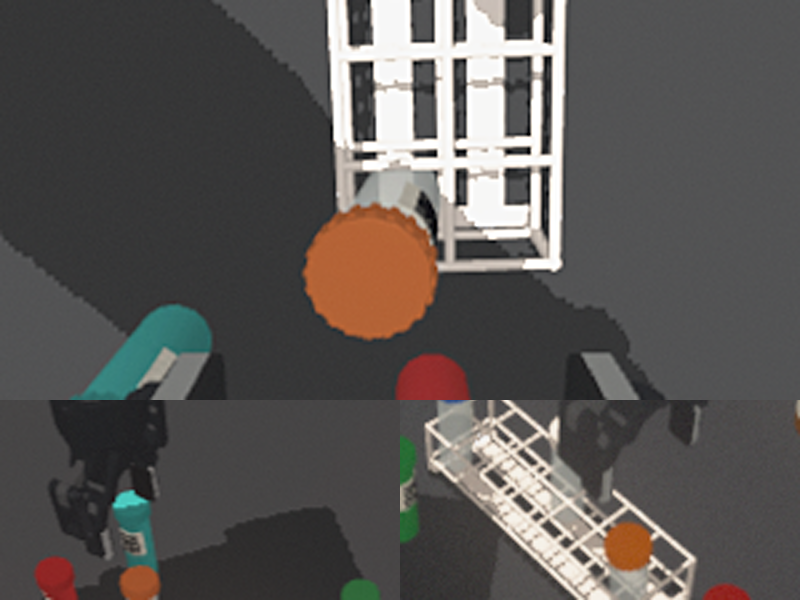

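The rack and blue tube are back at their original pixels and the tube is still in its cell, with its cap now at (0.484, −0.2975). Parallax and the contact show the tips sit roughly 25 mm further back than the nominal figure, so they had closed on top of the cap. I'll grasp lower and turn the jaws sideways to the label.

Request:
{"name": "jog_arm", "arguments": {
  "series": [
    [0.2, -6, 1, 0, 1.047],
    [0.25, -6, 1, 0, 1.047],
    [0.25, -6, 1, 0, 1.047],
    [0.25, -6, 1, 0, 1.047],
    [0.25, -6, 1, 0, 1.047],
    [0.25, -6, 1, 0, 1.047],
    [0.25, -6, 1, 0, 1.047],
    [0.25, -6, 1, 20, 1.047],
    [0.25, -6, 1, 45, 1.047],
    [0.25, -6, 1, 45, 1.047],
    [0.25, -6, 1, 45, 1.047],
    [0.25, -6, 1, 45, 1.047]
  ]
}}

```text
time_s: 7.6
ee_pos: [0.4846, -0.298, 0.1484]
tcp_rot: [2.848, -1.325, 0.001]
force: [-0.6, 0.0, -0.0]
gripper_width: 0.0639
```

```bash
python3 - <<'E'
from h import *
from t import blob
a=snap('wrist','w6'); to((.484,-.2975,.095),-50); s=env.sense(); print(s['gripper_width'])
c,st=blob(a,5,16,(280,220),90); print(c,st,atz(a,*c,.122))
f=lambda d,x,y,w,h,W,H:cv2.resize(d['img'][y:y+h,x:x+w],(W,H),interpolation=cv2.INTER_CUBIC)
cv2.imwrite('pics/m6.png',f(a,100,150,360,270,800,600)[:,:,::-1])
E
```

```text
row [-1.1  0.1 53.8] turn 0.0013 | pos [ 0.4847 -0.2982  0.1488] yaw -49.93 z [ 0.001 -0.001 -1.   ] t 7.65
0.06437818285085159
[276.57191201 241.65786802] [246, 211, 62, 62, 2955] [ 0.48540411 -0.29800826  0.122     ]
```

View pics/m6.png

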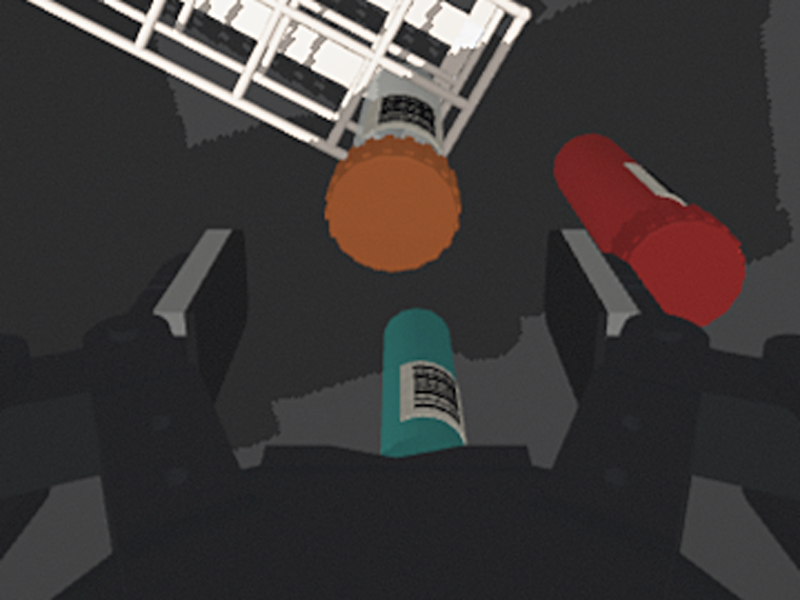

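The jaws straddle the cap, centred, with red and turquoise clear. The label faces the camera at crop ≈(410,108), slightly right of the axis, so its yaw is about 28°.

Request:
{"name": "jog_arm", "arguments": {
  "series": [
    [0.25, -1, 0, 20, 0],
    [0.25, -1, 0, 40, 0],
    [0.25, -1, 0, 50, 0],
    [0.25, -1, 0, 56, 0],
    [0.25, -1, 0, 56, 0],
    [0.25, -1, 0, 56, 0],
    [0.4, -1, 0, 56, 0],
    [0.5, -1, 0, 56, 0],
    [0.6, -1, 0, 56, 0],
    [1, -1, 0, 56, 0],
    [1, -1, 0, 56, 0],
    [1, -1, 0, 56, 0],
    [1, -1, 0, 56, 0],
    [1, -1, 0, 56, 0]
  ]
}}

```text
time_s: 8.82
ee_pos: [0.484, -0.2974, 0.0924]
tcp_rot: [2.847, -1.328, 0.002]
force: [-0.3, -0.9, 5.4]
gripper_width: 0.033
```

```bash
python3 - <<'E'
from h import *
s=env.sense(); print(s['gripper_width'],s['force']); to((.484,-.2975,.3),-50)
E
```

```text
0.03296490118495801 [-0.31750299 -0.85031553  5.37126962]
row [   0.4    0.  -207.6] turn -0.0003 | pos [ 0.484  -0.2974  0.0924] yaw -50.01 z [ 0.001 -0.001 -1.   ] t 8.8167
```

Request:
{"name": "jog_arm", "arguments": {
  "series": [
    [1, 0, 0, -6, 0],
    [1, 0, 0, -14, 0],
    [1, 0, 0, -24, 0],
    [1, 0, 0, -36, 0],
    [1, 0, 0, -50, 0],
    [1, 0, 0, -65, 0],
    [1, 0, 0, -80, 0],
    [1, 0, 0, -100, 0],
    [1, 0, 0, -120, 0],
    [1, 0, 0, -140, 0],
    [1, 0, 0, -155, 0],
    [1, 0, 0, -160, 0],
    [1, 0, 0, -160, 0]
  ]
}}

```text
time_s: 9.9
ee_pos: [0.4839, -0.2973, 0.2534]
tcp_rot: [2.847, -1.328, 0.004]
force: [0.1, -1.0, -0.0]
gripper_width: 0.0328
```

```bash
python3 - <<'E'
from h import *
s=env.sense(); print(s['gripper_width'],s['force'])
a=snap('wrist','w7');b=snap('scene','s7');c=snap('side','d7')
f=lambda d,x,y,w,h,W,H:cv2.resize(d['img'][y:y+h,x:x+w],(W,H),interpolation=cv2.INTER_CUBIC)
P=proj(b,s['ee_pos'])[0].astype(int);Q=proj(c,s['ee_pos'])[0].astype(int);print(P,Q)
o=np.hstack([f(b,P[0]-50,max(P[1]-50,0),100,150,400,600),f(c,Q[0]-50,Q[1]-50,100,150,400,600)])
cv2.imwrite('pics/m7.png',o[:,:,::-1]); to((.607,.234,.28),-50-29)
E
python3 t.py 7|egrep 'blue'
```

```text
0.03280171158566692 [ 0.14841057 -1.02336051 -0.0021155 ]
[206  90] [315 260]
row [-327.1 -435.9  -29.1] turn 0.5058 | pos [ 0.4831 -0.2967  0.2507] yaw -50.02 z [-0.001  0.001 -1.   ] t 10.05Traceback (most recent call last):
  File "t.py", line 13, in <module>
    d=load(f); c,st=blob(d,*h,p); print(tag,n,f,c.round(1),st,atz(d,*c,.118)[:2].round(4))
                    ~~~~^^^^^^^^
  File "t.py", line 7, in blob
    k=max(k,key=lambda i:s[i,4]); return c[k],s[k].tolist()
ValueError: max() iterable argument is empty
```

View pics/m7.png

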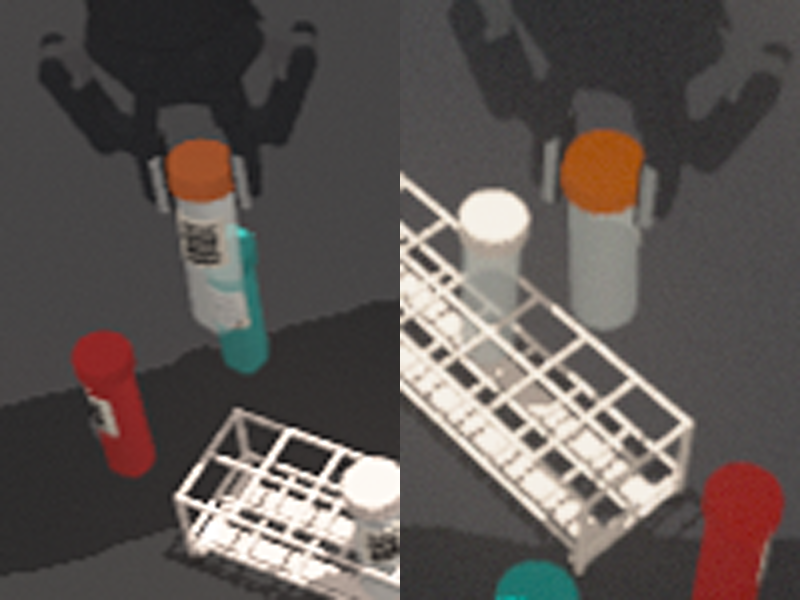

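Scene and side crops show the tube gripped by its cap, hanging upright and clear of the rack, with the label unobstructed. Rack, red and white are in place. Next I triangulate the scanner's LED for a tighter height and start the transfer.

```bash
python3 - <<'E'
from h import *
from t import blob
from scipy.optimize import least_squares
S,D=load('scene0'),load('side0'); 
a=blob(S,45,80,(359,357),12,60);b=blob(D,45,80,(283,114),12,60); print(a,b)
A=[];B=[]
for d,p in((S,a[0]),(D,b[0])):
    o,r=ray(d,*p); r/=np.linalg.norm(r); M=np.eye(3)-np.outer(r,r); A.append(M);B.append(M@o)
print('LED',np.linalg.lstsq(np.vstack(A),np.hstack(B),rcond=None)[:2])
# held tube check: cap blob tri
S7,D7=load('s7'),load('d7'); a=blob(S7,5,16,(206,85),40);b=blob(D7,5,16,(315,255),40);print(a,b)
A=[];B=[]
for d,p in((S7,a[0]),(D7,b[0])):
    o,r=ray(d,*p); r/=np.linalg.norm(r); M=np.eye(3)-np.outer(r,r); A.append(M);B.append(M@o)
print('cap',np.linalg.lstsq(np.vstack(A),np.hstack(B),rcond=None)[:2])
to((.600,.234,.25),-79)
E
```

```text
Traceback (most recent call last):
  File "t.py", line 7, in blob
    k=max(k,key=lambda i:s[i,4]); return c[k],s[k].tolist()
ValueError: max() iterable argument is empty
```

```bash
sed -i 's/s\[i,4\]>15/s[i,4]>2/' t.py; cat >> t.py <<'E'
E
cat >> h.py <<'E'
def tri(ps):
    A=[];B=[]
    for d,p in ps:
        o,r=ray(d,*p); r=r/np.linalg.norm(r); M=np.eye(3)-np.outer(r,r); A.append(M);B.append(M@o)
    return [v.round(4) for v in np.linalg.lstsq(np.vstack(A),np.hstack(B),rcond=None)[:2]]
E
python3 - <<'E'
from h import *
from t import blob
S,D=load('scene0'),load('side0'); 
a=blob(S,40,85,(359,357),12,50);b=blob(D,40,85,(283,114),12,50); print(a,b,'LED',tri([(S,a[0]),(D,b[0])]))
S,D=load('s7'),load('d7'); a=blob(S,5,16,(206,85),40);b=blob(D,5,16,(315,255),40);print(a,b,'cap',tri([(S,a[0]),(D,b[0])]))
to((.600,.234,.25),-79)
E
```

```text
(array([358.90322581, 357.35483871]), [356, 355, 7, 6, 31]) (array([282.5       , 113.71428571]), [281, 112, 4, 4, 14]) LED [array([0.7404, 0.2485, 0.1755]), array([0.])]
(array([205.41048035,  82.22270742]), [197, 75, 18, 16, 229]) (array([315.12430939, 252.25414365]), [305, 242, 21, 21, 362]) cap [array([ 0.4826, -0.297 ,  0.2754]), array([0.])]
row [-331.6 -430.6    1. ] turn 0.5058 | pos [ 0.4831 -0.2967  0.2507] yaw -50.02 z [-0.001  0.001 -1.   ] t 10.05
```

Request:
{"name": "jog_arm", "arguments": {
  "series": [
    [1, -8, -10, 0, 0.02],
    [1, -25, -32, 0, 0.05],
    [1, -45, -58, 0, 0.08],
    [1, -66, -86, 0, 0.12],
    [1, -88, -114, 0, 0.15],
    [1, -110, -143, 0, 0.18],
    [1, -132, -171, 0, 0.21],
    [1, -154, -200, 0, 0.25],
    [1, -176, -229, 0, 0.28],
    [1, -198, -257, 0, 0.31],
    [1, -220, -286, 0, 0.34],
    [1, -242, -314, 0, 0.38],
    [1, -264, -343, 0, 0.42],
    [1, -285, -370, 0, 0.45],
    [1, -303, -394, 0, 0.48],
    [1, -317, -412, 0, 0.5],
    [1, -327, -425, 0, 0.506],
    [1, -332, -431, 0, 0.506],
    [1, -332, -431, 0, 0.506],
    [1, -332, -431, 0, 0.506]
  ]
}}

```text
time_s: 11.72
ee_pos: [0.6002, 0.2338, 0.2508]
tcp_rot: [2.423, -1.997, -0.001]
force: [-0.3, -0.5, -0.3]
gripper_width: 0.0329
```

```bash
python3 - <<'E'
from h import *
from t import blob
s=env.sense(); print(s['gripper_width'],s['force'])
a=snap('wrist','w8'); to((.607,.234,.1614),-79)
print('LED pred',proj(a,[(.7404,.2485,.1755),(.722,.231,.174),(.722,.198,.174),(.722,.264,.174)]))
try:
  c,st=blob(a,40,85,proj(a,[.7404,.2485,.1755])[0],40,50); print(c,st,atz(a,*c,.1755), tri([(load('scene0'),(358.9,357.35)),(load('side0'),(282.5,113.7)),(a,c)]))
except Exception as e: print(e)
# yellow stripes on the head, top edges
hsv=cv2.cvtColor(a['img'],cv2.COLOR_RGB2HSV); m=cv2.inRange(hsv,(18,90,60),(35,255,255)); n,l,st,c=cv2.connectedComponentsWithStats(m)
for i in range(1,n):
    if st[i,4]>30:
        pts=np.argwhere(l==i)[:,::-1].astype(np.float32); r=cv2.minAreaRect(pts); print(st[i],cv2.boxPoints(r).round(1).tolist(),[atz(a,*p,.170)[:2].round(4).tolist() for p in cv2.boxPoints(r)])
E
```

```text
0.03286958336629941 [-0.30072179 -0.49522955 -0.33957689]
row [ 0.6 -6.8 89.7] turn -0.0004 | pos [0.6003 0.2334 0.2511] yaw -79.03 z [-0.001 -0.001 -1.   ] t 11.7667
LED pred [[296.10333269   3.67777085]
 [316.61974361  42.34257201]
 [366.0567387   53.0710303 ]
 [266.34632275  31.43259866]]
[301.18604651   7.62790698] [294, 0, 14, 12, 43] [0.73888941 0.24493765 0.1755    ] [array([0.7396, 0.2469, 0.1759]), array([0.])]
[269   0   9  44  79] [[268.0, 42.5], [272.20001220703125, -0.5], [277.29998779296875, 0.0], [273.0, 43.0]] [[0.7168, 0.2621], [0.7416, 0.2639], [0.7419, 0.2607], [0.7171, 0.2588]]
[357   8  27  57 100] [[356.6000061035156, 62.79999923706055], [383.0, 8.0], [391.6000061035156, 12.199999809265137], [365.20001220703125, 67.0]] [[0.716, 0.2018], [0.7505, 0.1935], [0.7493, 0.1874], [0.7147, 0.1954]]
[250 317  25  13 170] [[249.0, 324.20001220703125], [250.89999389648438, 314.3999938964844], [275.70001220703125, 319.29998779296875], [273.79998779296875, 329.20001220703125]] [[0.5039, 0.2387], [0.5135, 0.2387], [0.5127, 0.2176], [0.5031, 0.2174]]
```

```bash
python3 - <<'E'
from h import *
a=load('w8'); g=cv2.cvtColor(a['img'],cv2.COLOR_RGB2GRAY)
for u in (285,300,316,330,345,355): print(u,g[25:85:2,u].tolist())
print([(v,proj(a,[x,.231,z])[0].round(1).tolist()) for v,x,z in (('t.715',.715,.174),('t.722',.722,.174),('b.715',.715,.128),('b.722',.722,.128))])
v=a['img'][0:110,230:430]; cv2.imwrite('pics/m8.png',cv2.resize((255*(v/255.)**.5).astype('u1'),(800,440),interpolation=cv2.INTER_CUBIC)[:,:,::-1])
E
```

```text
285 [167, 169, 161, 143, 126, 112, 95, 85, 86, 86, 70, 71, 71, 54, 255, 248, 247, 247, 247, 247, 247, 247, 247, 247, 247, 247, 247, 247, 247, 247]
300 [161, 162, 162, 163, 152, 136, 119, 111, 93, 93, 66, 96, 73, 73, 73, 64, 255, 247, 247, 247, 247, 247, 247, 247, 247, 247, 247, 247, 247, 247]
316 [155, 155, 155, 158, 158, 160, 146, 129, 117, 108, 92, 96, 66, 110, 90, 61, 38, 60, 205, 191, 246, 247, 247, 247, 247, 247, 247, 247, 247, 247]
330 [150, 153, 151, 151, 152, 153, 154, 152, 137, 123, 117, 95, 84, 93, 99, 59, 75, 72, 73, 135, 196, 187, 245, 247, 247, 247, 247, 247, 247, 247]
345 [146, 145, 145, 147, 147, 148, 147, 148, 147, 145, 130, 122, 115, 98, 81, 80, 63, 83, 68, 71, 45, 166, 192, 180, 249, 247, 247, 247, 247, 247]
355 [141, 141, 143, 143, 142, 143, 144, 145, 144, 145, 145, 133, 122, 116, 101, 81, 88, 46, 67, 69, 197, 194, 189, 184, 234, 234, 174, 153, 113, 130]
[('t.715', [314.2, 54.0]), ('t.722', [316.6, 42.3]), ('b.715', [307.7, 66.5]), ('b.722', [309.6, 57.0])]
```

```bash
python3 - <<'E'
from h import *
a=load('w8')
for z,ps in ((.174,((285,32.5),(300,37),(316,41.5),(330,44.5),(345,47.5),(355,49.5))),(.128,((285,52),(300,56),(316,60),(330,62.5),(345,66))),(.132,((270.5,42.8),(361,65)))):
    q=np.array([atz(a,*p,z)[:2] for p in ps]); k=np.polyfit(q[:,1],q[:,0],1); print(z,q.round(4).tolist(),'yaw',np.degrees(np.arctan(-k[0])).round(1))
E
```

```text
0.174 [[0.7237, 0.2522], [0.723, 0.2422], [0.7224, 0.2315], [0.7224, 0.2222], [0.7226, 0.2123], [0.7227, 0.2056]] yaw -1.1
0.128 [[0.7218, 0.2507], [0.7212, 0.2386], [0.7208, 0.2256], [0.7212, 0.2143], [0.721, 0.2021]] yaw -0.8
0.132 [[0.7252, 0.2628], [0.7233, 0.1906]] yaw -1.5
```

View pics/m8.png

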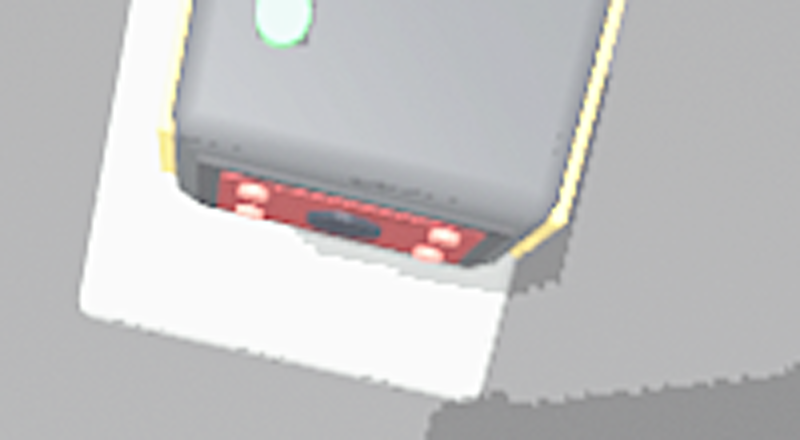

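The last picture (viewer limit reached) shows the scanner head from above. The window lens centre is at full-frame ≈(316.5,55.5), the plate's front corners at ≈(251,78) and (350,99.5).

```bash
python3 - <<'E'
from h import *
a=load('w8')
for p in ((316.3,56),(317.5,55)):
    o,r=ray(a,*p); print('win',(o+r*(.7217-o[0])/r[0]).round(4))
q=[atz(a,*p,.012)[:2] for p in ((250.5,78.5),(350.5,99.8))]; d=q[0]-q[1]; print('plate',np.round(q,4),np.linalg.norm(d),'mid',(q[0]+q[1])/2,'yaw',np.degrees(np.arctan2(-d[0],d[1])))
q=[atz(a,*p,.012)[:2] for p in ((250.5,78.5),(263,0))]; d=q[1]-q[0]; print('side yaw',np.degrees(np.arctan2(d[1],d[0])))
# tube: label bearing from w6 view (before grasp) : refine
for w in ('w6',):
    b=load(w); c=np.array([.4848,-.2977])
    for yaw in (22,26,30,34):
        print(yaw,[((proj(b,[c[0]+.0152*np.cos(t),c[1]+.0152*np.sin(t),.008+z])[0]-[100,150])/.45).round().tolist() for t in np.radians([yaw-55,yaw+55]) for z in(.058,.09)])
    print('sil',[((proj(b,[c[0]+.015*np.cos(t),c[1]+.015*np.sin(t),.085])[0]-[100,150])/.45).round().tolist() for t in np.radians([-50,130])])
E
```

```text
win [0.7217 0.2267 0.1376]
win [0.7217 0.2263 0.1416]
plate [[0.7106 0.286 ]
 [0.7101 0.168 ]] 0.11803915646168169 mid [0.71034121 0.22702849] yaw -0.2271623700057794
side yaw -0.0033330322751936583
22 [[434.0, 133.0], [439.0, 162.0], [364.0, 111.0], [360.0, 137.0]]
26 [[433.0, 130.0], [438.0, 158.0], [362.0, 113.0], [357.0, 139.0]]
30 [[431.0, 128.0], [437.0, 155.0], [359.0, 115.0], [354.0, 141.0]]
34 [[430.0, 125.0], [435.0, 152.0], [357.0, 118.0], [352.0, 144.0]]
sil [[438.0, 163.0], [344.0, 162.0]]
```

```bash
python3 - <<'E'
from h import *
b=snap('scene','y0'); c=snap('side','yd0'); s=env.sense(); open('y0.txt','w').write(repr((s['ee_pos'].tolist(),s['tcp_rot'].tolist())))
from t import blob
P=s['ee_pos']+[0,0,.0256]; u,v=proj(b,P)[0],proj(c,P)[0]; p,q=blob(b,5,16,u,15),blob(c,5,16,v,15)
print(u,p,v,q,tri([(b,p[0]),(c,q[0])]),s['ee_pos'])
D=load('side0')
for y in (.2265,.2285,.231):
    o,r=ray(D,279.2,127.0); k=(y-o[1])/r[1]; print('win side ray',(o+r*k).round(4))
E
```

```text
[404.97488147 264.79568279] (array([407.00492611, 265.74137931]), [395, 255, 24, 22, 406]) [236.3489231   94.50097412] (array([233.2967033 ,  95.14285714]), [229, 89, 9, 13, 91]) [array([0.5962, 0.2375, 0.2735]), array([0.])] [0.60044208 0.23319414 0.25147995]
win side ray [0.7187 0.2265 0.1524]
win side ray [0.7199 0.2285 0.1509]
win side ray [0.7214 0.231  0.1491]
```

Request:
{"name": "jog_arm", "arguments": {
  "series": [
    [1, 0, 0, 0, 0.12],
    [1, 0, 0, 0, 0.24],
    [1, 0, 0, 0, 0.36],
    [1, 0, 0, 0, 0.48],
    [1, 0, 0, 0, 0.6],
    [1, 0, 0, 0, 0.6],
    [1, 0, 0, 0, 0.6]
  ]
}}

```text
time_s: 12.45
ee_pos: [0.6005, 0.2336, 0.2517]
tcp_rot: [-1.729, 2.623, -0.0]
force: [-0.3, 0.9, -0.3]
gripper_width: 0.0329
```

```bash
python3 - <<'E'
from h import *
b=snap('scene','y1'); s=env.sense(); open('y1.txt','w').write(repr((s['ee_pos'].tolist(),s['tcp_rot'].tolist())))
E
```

Request:
{"name": "jog_arm", "arguments": {
  "series": [
    [1, 0, 0, 0, -0.12],
    [1, 0, 0, 0, -0.24],
    [1, 0, 0, 0, -0.36],
    [1, 0, 0, 0, -0.48],
    [1, 0, 0, 0, -0.6],
    [1, 0, 0, 0, -0.72],
    [1, 0, 0, 0, -0.84],
    [1, 0, 0, 0, -0.96],
    [1, 0, 0, 0, -1.08],
    [1, 0, 0, 0, -1.2],
    [1, 0, 0, 0, -1.2],
    [1, 0, 0, 0, -1.2]
  ]
}}

```text
time_s: 13.5
ee_pos: [0.6005, 0.2341, 0.2515]
tcp_rot: [2.905, -1.195, -0.0]
force: [0.6, -0.2, 0.8]
gripper_width: 0.0332
```

```bash
cat > lab.py <<'E'
from h import *
from t import blob
import sys
prof={}
for k in sys.argv[1:]:
    d=load('y'+k); ee,rv=eval(open('y%s.txt'%k).read()); ee=np.array(ee); M=R.from_rotvec(rv).as_matrix()
    yaw=np.degrees(np.arctan2(M[1,0],M[0,0])); cam=-d['R'].T@d['t']; az=np.degrees(np.arctan2(cam[1]-ee[1],cam[0]-ee[0]))
    P=ee+[0,0,.0256+.007]; u=proj(d,P)[0]; t=np.linspace(0,6.28,40)
    p,st=blob(d,5,16,u,15); du=p-proj(d,ee+[0,0,.029])[0]
    phi=np.arange(-75,76,5.); z=np.linspace(.054,.094,17)
    F,Z=np.meshgrid(np.radians(phi+az),z); X=ee[0]+.0152*np.cos(F); Y=ee[1]+.0152*np.sin(F)
    uv=(proj(d,np.c_[X.ravel(),Y.ravel(),(ee[2]-.0844+Z).ravel()])+[du[0],0]).astype(np.float32)
    g=cv2.cvtColor(d['img'],cv2.COLOR_RGB2GRAY).astype(np.float32)
    I=cv2.remap(g,uv[:,0].reshape(F.shape),uv[:,1].reshape(F.shape),cv2.INTER_LINEAR)
    print(k,'yaw',yaw.round(1),'camaz',az.round(1),'capshift',du.round(1)); print('  az rel label-expected',(phi+az-(yaw+79)).round().astype(int).tolist())
    for i in range(0,17,2): print('  z%.0f'%(z[i]*1000),I[i].astype(int).tolist())
E
python3 - <<'E'
from h import *
b=snap('scene','y2'); s=env.sense(); open('y2.txt','w').write(repr((s['ee_pos'].tolist(),s['tcp_rot'].tolist())))
E
python3 lab.py 0 1 2
```

```text
0 yaw -79.1 camaz 5.6 capshift [1.6 1.8]
  az rel label-expected [-69, -64, -59, -54, -49, -44, -39, -34, -29, -24, -19, -14, -9, -4, 1, 6, 11, 16, 21, 26, 31, 36, 41, 46, 51, 56, 61, 66, 71, 76, 81]
  z54 [130, 130, 133, 127, 104, 75, 55, 46, 36, 42, 59, 51, 45, 51, 65, 62, 70, 74, 65, 106, 143, 160, 159, 154, 147, 136, 125, 109, 97, 82, 80]
  z59 [131, 135, 132, 124, 118, 85, 54, 51, 52, 55, 49, 57, 51, 55, 56, 61, 46, 40, 52, 95, 141, 161, 159, 154, 149, 144, 132, 113, 98, 83, 75]
  z64 [130, 134, 137, 135, 110, 86, 66, 38, 55, 77, 81, 75, 69, 62, 79, 79, 79, 77, 66, 88, 136, 155, 158, 155, 151, 144, 130, 112, 91, 84, 76]
  z69 [126, 132, 135, 137, 129, 107, 71, 59, 61, 67, 80, 75, 57, 47, 58, 55, 56, 60, 60, 85, 124, 154, 161, 155, 153, 144, 128, 110, 96, 86, 83]
  z74 [126, 131, 136, 133, 127, 115, 92, 68, 63, 68, 78, 96, 84, 81, 93, 101, 69, 69, 77, 94, 129, 157, 159, 157, 151, 145, 130, 116, 104, 93, 84]
  z79 [108, 129, 136, 139, 138, 131, 107, 91, 96, 84, 89, 76, 87, 74, 86, 90, 84, 84, 81, 81, 119, 149, 160, 157, 155, 147, 137, 126, 107, 96, 83]
  z84 [104, 110, 124, 139, 1
[... 2828 characters left out ...]
151, 147, 128, 77, 88, 88, 88, 85, 74, 68, 67, 77, 70, 58, 83, 135, 150, 119, 101, 76, 66, 51]
  z79 [99, 112, 116, 116, 112, 102, 84, 82, 110, 147, 152, 154, 154, 149, 152, 145, 121, 101, 98, 106, 106, 100, 97, 109, 129, 135, 126, 89, 67, 44, 39]
  z84 [49, 94, 110, 117, 116, 107, 90, 85, 100, 122, 134, 135, 138, 139, 149, 152, 155, 173, 199, 200, 184, 174, 154, 157, 163, 157, 122, 79, 43, 41, 39]
  z89 [35, 36, 71, 107, 114, 105, 86, 74, 87, 110, 121, 129, 133, 134, 136, 140, 144, 145, 148, 167, 204, 202, 193, 194, 202, 172, 104, 56, 43, 40, 41]
  z94 [35, 35, 39, 52, 98, 104, 88, 69, 71, 86, 90, 101, 106, 111, 113, 125, 135, 134, 132, 140, 148, 165, 193, 216, 176, 114, 71, 48, 48, 45, 46]
```

```bash
cat > lab2.py <<'E'
from h import *
import sys
# symmetric-centre of the dark bars in each view, for several assumed image shifts
for dux in (0.5,1.0,1.5,2.0):
  for k in sys.argv[1:]:
    d=load('y'+k); ee,rv=eval(open('y%s.txt'%k).read()); ee=np.array(ee); M=R.from_rotvec(rv).as_matrix()
    yaw=np.degrees(np.arctan2(M[1,0],M[0,0])); cam=-d['R'].T@d['t']; az=np.degrees(np.arctan2(cam[1]-ee[1],cam[0]-ee[0]))
    phi=np.arange(-80,81,1.); z=np.linspace(.062,.078,9)
    F,Z=np.meshgrid(np.radians(phi+az),z)
    uv=(proj(d,np.c_[(ee[0]+.0152*np.cos(F)).ravel(),(ee[1]+.0152*np.sin(F)).ravel(),(ee[2]-.0844+Z).ravel()])+[dux,0.8]).astype(np.float32)
    g=cv2.cvtColor(d['img'],cv2.COLOR_RGB2GRAY).astype(np.float32)
    I=cv2.remap(g,uv[:,0].reshape(F.shape),uv[:,1].reshape(F.shape),cv2.INTER_LINEAR).mean(0)
    a=phi+az-(yaw+79); s=lambda x:round(float(x),0)
    cr=[(s(a[i]),'-' if I[i]>108 else '+') for i in range(len(I)-1) if (I[i]>108)!=(I[i+1]>108)]
    print(dux,k,'yaw',s(yaw),'crossings',cr)
    if dux==1.5: print(I[::5].astype(int).tolist())
E
python3 lab2.py 0 1 2
```

```text
0.5 0 yaw -79.0 crossings [(-70.0, '+'), (-41.0, '-'), (31.0, '+'), (77.0, '-')]
0.5 1 yaw -113.0 crossings [(24.0, '+'), (90.0, '-'), (118.0, '+')]
0.5 2 yaw -45.0 crossings [(-77.0, '+'), (-33.0, '-'), (42.0, '+')]
1.0 0 yaw -79.0 crossings [(-45.0, '-'), (28.0, '+'), (69.0, '-')]
1.0 1 yaw -113.0 crossings [(21.0, '+'), (85.0, '-'), (114.0, '+')]
1.0 2 yaw -45.0 crossings [(-81.0, '+'), (-36.0, '-'), (36.0, '+')]
1.5 0 yaw -79.0 crossings [(-49.0, '-'), (25.0, '+'), (63.0, '-')]
[129, 133, 136, 135, 127, 112, 88, 62, 54, 65, 72, 78, 74, 62, 66, 74, 70, 62, 61, 68, 108, 146, 160, 158, 153, 148, 135, 117, 97, 84, 76, 73, 70]
1.5 1 yaw -113.0 crossings [(19.0, '+'), (81.0, '-'), (111.0, '+')]
[95, 87, 77, 72, 70, 73, 75, 65, 50, 44, 52, 72, 115, 148, 157, 154, 145, 137, 135, 135, 137, 139, 139, 131, 114, 96, 86, 87, 93, 100, 106, 110, 111]
1.5 2 yaw -45.0 crossings [(-85.0, '+'), (-38.0, '-'), (31.0, '+')]
[67, 74, 84, 92, 100, 108, 113, 116, 119, 126, 137, 147, 153, 148, 116, 77, 66, 64, 64, 65, 67, 70, 71, 69, 64, 55, 45, 66, 104, 132, 141, 142, 139]
2.0 0 yaw -79.0 crossings [(-52.0, '-'), (23.0, '+'), (58.0, '-')]
2.0 1 yaw -113.0 crossings [(-40.0, '-'), (16.0, '+'), (78.0, '-'), (108.0, '+'), (119.0, '-')]
2.0 2 yaw -45.0 crossings [(-89.0, '+'), (-41.0, '-'), (26.0, '+')]
```

```bash
cat > sil.py <<'E'
from h import *
import sys
for k in sys.argv[1:]:
    d=load('y'+k); ee,rv=eval(open('y%s.txt'%k).read()); ee=np.array(ee)
    cam=-d['R'].T@d['t']; az=np.arctan2(cam[1]-ee[1],cam[0]-ee[0]); T=np.array([-np.sin(az),np.cos(az),0])
    g=cv2.cvtColor(d['img'],cv2.COLOR_RGB2GRAY).astype(np.float32); t=np.arange(-26,26.1,1)
    for z in (.03,.04,.05,.06,.07,.08):
        P=ee+[0,0,-.0844+z]+t[:,None]/1000*T; uv=proj(d,P).astype(np.float32)
        I=cv2.remap(g,uv[:,:1],uv[:,1:],cv2.INTER_LINEAR).ravel(); print(k,int(z*1000),I.astype(int).tolist())
E
python3 sil.py 0 1 2
```

```text
0 30 [70, 70, 70, 70, 70, 70, 70, 70, 70, 70, 75, 90, 108, 120, 126, 115, 101, 79, 55, 43, 32, 44, 55, 52, 46, 52, 55, 56, 62, 57, 45, 42, 51, 67, 108, 146, 157, 161, 156, 150, 139, 121, 91, 74, 69, 69, 70, 70, 70, 71, 71, 71, 71]
0 40 [70, 70, 69, 69, 70, 70, 70, 70, 69, 69, 72, 89, 112, 129, 138, 123, 99, 59, 40, 54, 73, 79, 79, 73, 59, 45, 50, 55, 54, 55, 57, 61, 62, 65, 95, 131, 152, 160, 156, 152, 145, 126, 98, 79, 69, 69, 70, 70, 70, 71, 70, 70, 70]
0 50 [70, 70, 70, 70, 70, 70, 70, 70, 70, 70, 73, 87, 106, 124, 137, 128, 107, 81, 63, 66, 69, 61, 68, 78, 84, 68, 78, 84, 88, 85, 82, 79, 72, 78, 96, 128, 155, 159, 157, 155, 148, 129, 104, 79, 68, 69, 69, 70, 71, 71, 70, 70, 70]
0 60 [70, 70, 70, 70, 70, 70, 70, 69, 69, 69, 70, 84, 104, 122, 134, 131, 125, 113, 111, 131, 142, 157, 155, 152, 149, 147, 144, 144, 146, 146, 144, 147, 152, 159, 156, 157, 160, 160, 158, 156, 149, 132, 105, 76, 69, 69, 70, 71, 70, 70, 71, 71, 71]
0 70 [70, 70, 68, 70, 81, 97, 112, 109, 107, 100, 89, 72, 78, 114, 133, 140, 138, 134, 126, 121, 124, 125, 124, 123, 120, 117, 119, 124, 123, 120, 121, 121, 122
[... 2466 characters left out ...]
 66, 63, 57, 47, 39, 30, 32, 35, 35, 34, 35, 45, 70, 92, 105, 112, 117, 112, 98, 86, 90, 120, 142, 141, 142, 142, 139, 142, 147, 151, 152, 154, 167, 188, 186, 168, 140, 115, 98, 98, 128, 142, 142, 100, 69, 69, 70, 70, 71, 72, 71]
2 70 [35, 36, 36, 35, 34, 30, 30, 30, 33, 35, 35, 35, 39, 52, 75, 92, 106, 112, 117, 113, 101, 84, 80, 94, 105, 109, 112, 114, 115, 114, 114, 119, 130, 137, 136, 136, 140, 152, 176, 191, 199, 183, 174, 168, 130, 86, 66, 56, 51, 46, 43, 43, 41]
2 80 [34, 34, 34, 34, 34, 34, 34, 34, 32, 32, 33, 33, 33, 32, 38, 51, 68, 91, 105, 111, 102, 78, 72, 77, 87, 92, 92, 92, 92, 92, 93, 93, 93, 92, 91, 91, 92, 99, 107, 119, 128, 136, 155, 148, 95, 52, 41, 40, 41, 41, 41, 41, 42]
```

```bash
cp y0.txt yd0.txt; cat > tilt.py <<'E'
from h import *
import sys
for k in sys.argv[1:]:
    d=load('y'+k); ee,rv=eval(open('y%s.txt'%k).read()); ee=np.array(ee)
    cam=-d['R'].T@d['t']; az=np.arctan2(cam[1]-ee[1],cam[0]-ee[0]); T=np.array([-np.sin(az),np.cos(az),0]); print(k,'T',T.round(2))
    g=cv2.cvtColor(d['img'],cv2.COLOR_RGB2GRAY).astype(np.float32); t=np.arange(-28,28.1,.25)
    for z in np.arange(.0,.121,.008):
        P=ee+[0,0,-.0844+z]+t[:,None]/1000*T; uv=proj(d,P).astype(np.float32)
        I=cv2.remap(g,uv[:,:1],uv[:,1:],cv2.INTER_LINEAR).ravel(); D=np.gradient(cv2.GaussianBlur(I[:,None],(1,9),1.5).ravel())
        h=len(t)//2+int(SH*4); L=np.argmax(np.abs(D[:h-28])); Q=h+28+np.argmax(np.abs(D[h+28:])); print(int(z*1000),'L',t[L],'R',t[Q],'c',(t[L]+t[Q])/2,'|',I[::8].astype(int).tolist())
E
sed -i 's/^import sys/import sys\nSH=0/' tilt.py; python3 tilt.py d0
```

```text
d0 T [ 0.91 -0.42  0.  ]
0 L -19.75 R 13.5 c -3.125 | [73, 74, 75, 74, 75, 76, 75, 75, 73, 73, 74, 75, 76, 76, 77, 80, 87, 101, 113, 117, 114, 99, 85, 76, 75, 75, 74, 73, 73]
8 L -7.25 R 18.75 c 5.75 | [72, 75, 75, 75, 74, 73, 75, 73, 73, 75, 76, 80, 92, 110, 127, 133, 137, 138, 137, 137, 138, 136, 131, 120, 97, 83, 76, 75, 75]
16 L -7.25 R 21.25 c 7.0 | [65, 67, 71, 74, 74, 74, 74, 74, 73, 73, 78, 105, 125, 134, 137, 138, 138, 138, 139, 138, 138, 136, 134, 131, 126, 109, 91, 77, 70]
24 L -7.25 R 21.75 c 7.25 | [52, 54, 61, 69, 73, 72, 74, 75, 76, 73, 88, 109, 126, 132, 134, 137, 138, 138, 139, 139, 136, 134, 134, 130, 126, 108, 90, 78, 75]
32 L -8.0 R 22.0 c 7.0 | [80, 78, 75, 74, 75, 74, 74, 74, 74, 76, 99, 122, 133, 133, 136, 137, 137, 137, 138, 138, 137, 135, 132, 129, 120, 103, 85, 76, 74]
40 L -7.75 R 19.5 c 5.875 | [75, 75, 74, 73, 73, 74, 75, 74, 74, 87, 106, 124, 133, 135, 136, 137, 138, 139, 137, 137, 136, 134, 134, 128, 112, 94, 80, 76, 73]
48 L -10.25 R 20.0 c 4.875 | [73, 75, 74, 75, 74, 73, 74, 74, 75, 95, 119, 130, 134, 135, 137, 139, 138, 138, 139, 138, 136, 133, 131,
[... 724 characters left out ...]
 80, 98, 122, 130, 132, 133, 133, 135, 120, 115, 116, 112, 94, 67, 52, 46, 46, 48, 52, 56, 64, 71, 74]
96 L -15.0 R 7.25 c -3.875 | [73, 74, 73, 76, 73, 66, 74, 90, 93, 94, 94, 96, 99, 96, 90, 96, 109, 114, 88, 62, 51, 47, 47, 46, 47, 51, 62, 72, 75]
104 L -22.25 R 7.25 c -7.5 | [72, 73, 82, 97, 108, 102, 95, 92, 94, 96, 95, 94, 95, 97, 96, 98, 110, 117, 93, 67, 52, 48, 49, 50, 48, 52, 61, 70, 76]
112 L -18.75 R 8.0 c -5.375 | [73, 74, 80, 92, 109, 134, 145, 134, 112, 95, 96, 96, 94, 95, 93, 86, 101, 107, 86, 62, 47, 47, 48, 48, 48, 50, 55, 66, 71]
120 L -18.5 R 15.0 c -1.75 | [73, 73, 77, 97, 86, 66, 59, 66, 80, 89, 90, 92, 96, 97, 92, 76, 57, 50, 49, 49, 48, 52, 47, 49, 49, 47, 47, 50, 46]
```

The silhouettes put the label at about −2° (it should be about −0.5°). They also show the tube leaning about 5–6° about the jaw axis, foot towards the scanner, kept from its lean in the rack. Yaw jogs can't fix that, so I'll touch the foot lightly on clear bench and bring the hand over it, still gripping.

```bash
python3 - <<'E'
from h import *
to((.55,.15,.20),-79)
E
```

```text
row [23.5 95.3 51.5] turn 0.5971 | pos [0.6005 0.2342 0.2516] yaw -44.79 z [ 0.  0. -1.] t 13.55
```

Request:
{"name": "jog_arm", "arguments": {
  "series": [
    [1, 4, 15, 0, 0.1],
    [1, 9, 35, 10, 0.22],
    [1, 14, 57, 25, 0.34],
    [1, 19, 77, 45, 0.46],
    [1, 23, 92, 70, 0.58],
    [1, 24, 95, 95, 0.6],
    [1, 24, 95, 118, 0.6],
    [1, 24, 95, 135, 0.6],
    [1, 24, 95, 147, 0.6],
    [1, 24, 95, 156, 0.6],
    [1, 24, 95, 160, 0.6],
    [1, 24, 95, 160, 0.6]
  ]
}}

```text
time_s: 14.55
ee_pos: [0.5508, 0.1499, 0.0912]
tcp_rot: [2.423, -1.999, -0.0]
force: [-0.3, -0.7, -0.2]
gripper_width: 0.033
```

```bash
python3 - <<'E'
from h import *
to((.55,.15,.0844),-79); print(env.sense()['force'])
E
```

```text
row [-0.3  0.7  6.8] turn -0.0007 | pos [0.5508 0.1499 0.0912] yaw -79.04 z [-0. -0. -1.] t 14.55
[-0.31524382 -0.74117925 -0.23134591]
```

Step down to contact.

Request:
{"name": "jog_arm", "arguments": {
  "series": [
    [1, 0, 0, 3, 0],
    [1, 0, 0, 5, 0],
    [1, 0, 0, 6.5, 0],
    [1, 0, 0, 7, 0],
    [1, 0, 0, 7, 0]
  ]
}}

```text
time_s: 14.97
ee_pos: [0.5509, 0.1499, 0.0847]
tcp_rot: [-2.424, 1.998, -0.0]
force: [0.9, -0.4, -0.7]
gripper_width: 0.0332
```

Request:
{"name": "jog_arm", "arguments": {
  "series": [
    [1, 0, 0, 0.7, 0],
    [1, 0, 0, 1.4, 0],
    [1, 0, 0, 2, 0],
    [1, 0, 0, 2, 0]
  ]
}}

```text
time_s: 15.3
ee_pos: [0.5521, 0.1501, 0.0843]
tcp_rot: [-2.422, 1.997, -0.003]
force: [-1.9, 0.6, 13.4]
gripper_width: 0.0332
```

Request:
{"name": "jog_arm", "arguments": {
  "series": [
    [1, 0, -1.5, 0, 0],
    [1, 0, -3, 0, 0],
    [1, 0, -4.5, 0, 0],
    [1, 0, -6, 0, 0],
    [1, 0, -6, 0, 0]
  ]
}}

```text
time_s: 15.72
ee_pos: [0.558, 0.1513, 0.0845]
tcp_rot: [-2.422, 1.997, -0.003]
force: [-3.6, -0.7, 17.3]
gripper_width: 0.0329
```

```bash
cat > chk.py <<'E'
from h import *
import sys
k=sys.argv[1]; s=env.sense(); d=snap('side','yd'+k); snap('scene','y'+k)
for n in ('y'+k,'yd'+k): open(n+'.txt','w').write(repr((s['ee_pos'].tolist(),s['tcp_rot'].tolist())))
for n in ('yd'+k,'y'+k):
    d=load(n); ee=s['ee_pos']; cam=-d['R'].T@d['t']; az=np.arctan2(cam[1]-ee[1],cam[0]-ee[0]); T=np.array([-np.sin(az),np.cos(az),0])
    g=cv2.cvtColor(d['img'],cv2.COLOR_RGB2GRAY).astype(np.float32); t=np.arange(-28,28.1,.25); Ls=[];Rs=[];zs=np.arange(.022,.083,.006)
    for z in zs:
        uv=proj(d,ee+[0,0,-.0844+z]+t[:,None]/1000*T).astype(np.float32); I=cv2.remap(g,uv[:,:1],uv[:,1:],cv2.INTER_LINEAR).ravel()
        i=np.nonzero(I>103)[0]; Ls.append(t[i[0]]); Rs.append(t[i[-1]])
    Ls,Rs=np.array(Ls),np.array(Rs); f=lambda v:np.degrees(np.arctan(np.polyfit(zs*1000,v,1)[0])).round(1)
    print(n,'T',T.round(2),'L',Ls.tolist(),f(Ls),'R',Rs.tolist(),f(Rs))
print('force',s['force'].round(1),'ee',ee.round(4))
E
python3 chk.py 3
```

```text
yd3 T [ 0.91 -0.42  0.  ] L [-11.75, -11.75, -11.75, -12.0, -12.25, -13.0, -13.0, -13.25, -13.25, -14.25, -14.25] -2.6 R [17.5, 18.0, 17.75, 17.75, 17.5, 17.25, 17.25, 17.0, 16.5, 8.75, 7.25] -8.1
y3 T [-0.28  0.96  0.  ] L [-15.0, -15.25, -15.25, -15.25, 5.0, -14.75, -15.0, -14.5, -14.5, -22.25, -21.75] -6.7 R [14.0, 14.25, 14.5, 14.75, 15.25, 15.25, 15.5, 15.75, 24.25, 24.25, 23.5] 10.2
force [-3.6 -0.7 17.3] ee [0.558  0.1513 0.0845]
```

Request:
{"name": "jog_arm", "arguments": {
  "series": [
    [1, 0, -1.3, 0, 0],
    [1, 0, -2.6, 0, 0],
    [1, 0, -4, 0, 0],
    [1, 0, -4, 0, 0],
    [1, 0, -4, -1.5, 0],
    [1, 0, -4, -4, 0],
    [1, 0, -4, -10, 0],
    [1, 0, -4, -20, 0],
    [1, 0, -4, -25, 0],
    [1, 0, -4, -25, 0]
  ]
}}

```text
time_s: 16.65
ee_pos: [0.5614, 0.1519, 0.1092]
tcp_rot: [-2.422, 1.997, -0.003]
force: [1.2, 0.0, -0.1]
gripper_width: 0.0331
```

```bash
python3 chk.py 4; python3 -c "
from h import *
to((.6062,.2278,.25),-77.3)"
```

```text
yd4 T [ 0.91 -0.42  0.  ] L [-8.75, -9.0, -9.25, -10.25, -10.25, -11.0, -11.75, -11.75, -12.25, -13.5, -13.5] -4.8 R [20.75, 20.25, 19.75, 19.5, 19.0, 19.0, 18.75, 17.75, 18.25, 16.25, 6.75] -8.1
y4 T [-0.28  0.96  0.  ] L [-16.0, -15.75, 4.5, -15.25, -15.5, -15.0, -15.0, -14.25, -14.25, -14.0, -21.5] -6.4 R [14.25, 14.25, 14.75, 15.0, 15.0, 15.25, 15.5, 15.5, 24.25, 23.75, 23.75] 9.9
force [ 1.2  0.  -0.1] ee [0.5614 0.1519 0.1092]
row [ -66.   -59.2 -142.1] turn -0.0299 | pos [0.5608 0.1517 0.1078] yaw -79.01 z [ 0.001  0.    -1.   ] t 16.75
```

Request:
{"name": "jog_arm", "arguments": {
  "series": [
    [1, 0, 0, 10, 0],
    [1, 0, 0, 18, 0],
    [1, 0, 0, 23, 0],
    [1, 0, 0, 25, 0],
    [1, 0, 0, 26.5, 0],
    [1, 0, 0, 26.5, 0],
    [1, 0, -2, 26.5, 0],
    [1, 0, -4, 26.5, 0],
    [1, 0, -6, 26.5, 0],
    [1, 0, -8, 26.5, 0],
    [1, 0, -10, 26.5, 0],
    [1, 0, -12, 26.5, 0],
    [1, 0, -14, 26.5, 0],
    [1, 0, -15.5, 26.5, 0],
    [1, 0, -15.5, 26.5, 0]
  ]
}}

```text
time_s: 18.0
ee_pos: [0.5771, 0.1552, 0.0822]
tcp_rot: [-2.422, 1.997, -0.002]
force: [-1.6, 1.7, 18.4]
gripper_width: 0.033
```

```bash
python3 chk.py 5
```

```text
yd5 T [ 0.9  -0.43  0.  ] L [-20.25, -20.0, -19.75, -19.5, -19.25, -19.0, -18.75, -18.25, -18.25, -18.0, -17.75] 2.4 R [9.25, 10.0, 10.5, 10.75, 11.25, 12.0, 12.5, 12.75, 12.75, 9.5, 8.0] 0.3
y5 T [-0.28  0.96  0.  ] L [-11.25, -12.75, -13.5, -13.25, -13.5, -13.75, -14.5, -14.75, -14.0, -21.0, -21.75] -7.9 R [11.5, 12.5, 13.25, 14.0, 14.5, 14.75, 14.75, 15.0, 24.25, 24.0, 23.75] 12.2
force [-1.6  1.7 18.4] ee [0.5771 0.1552 0.0822]
```

Request:
{"name": "jog_arm", "arguments": {
  "series": [
    [1, 0, 0, -2, 0],
    [1, 0, 0, -4, 0],
    [1, 0, 0, -10, 0],
    [1, 0, 0, -20, 0],
    [1, 0, 0, -26, 0],
    [1, 0, 0, -26, 0]
  ]
}}

```text
time_s: 18.6
ee_pos: [0.5767, 0.1548, 0.1087]
tcp_rot: [-2.422, 1.997, -0.002]
force: [0.8, 0.3, -0.3]
gripper_width: 0.0331
```

```bash
python3 chk.py 6;  python3 -c "
from h import *
to((.6062,.2278,.25),-77.3)"
```

```text
yd6 T [ 0.9  -0.43  0.  ] L [-15.5, -15.5, -15.5, -15.25, -15.5, -15.5, -15.5, -16.0, -16.25, -16.0, -16.0] -0.7 R [14.5, 14.5, 14.25, 14.5, 14.5, 15.0, 15.0, 15.0, 15.25, 9.75, 7.5] -4.3
y6 T [-0.28  0.96  0.  ] L [-15.25, -15.25, -15.0, -15.0, 5.25, -14.75, -15.25, -15.0, -14.75, -21.5, -21.75] -6.7 R [13.0, 13.25, 13.75, 14.0, 14.5, 14.75, 15.0, 15.5, 24.5, 23.5, 23.5] 11.1
force [ 0.8  0.3 -0.3] ee [0.5767 0.1548 0.1087]
row [ -66.   -43.7 -142.6] turn -0.0299 | pos [0.576  0.1547 0.1073] yaw -79.01 z [ 0.001  0.    -1.   ] t 18.7
```

Request:
{"name": "jog_arm", "arguments": {
  "series": [
    [1, 0, 0, -8, 0],
    [1, -4, -3, -20, 0],
    [1, -12, -8, -32, 0],
    [1, -24, -16, -42, -0.01],
    [1, -38, -25, -49, -0.02],
    [1, -50, -33, -52, -0.03],
    [1, -60, -39, -52, -0.03],
    [1, -65, -43, -52, -0.03],
    [1, -66, -44, -52, -0.03],
    [1, -66, -44, -52, -0.03],
    [1, -66, -44, -52, -0.03],
    [1, -66, -44, -52, -0.03]
  ]
}}

```text
time_s: 19.7
ee_pos: [0.6062, 0.2272, 0.1588]
tcp_rot: [2.453, -1.962, -0.0]
force: [0.5, 0.1, -0.3]
gripper_width: 0.033
```

```bash
python3 chk.py 7; sed -i "s/(0.5,1.0,1.5,2.0)/(0.5,1.0,1.5)/" lab2.py; python3 sil.py 7; python3 - <<'E'
from h import *
from t import blob
to((.606,.2278,.159),-77.3); b,c=load('y7'),load('yd7'); ee=np.array(eval(open('y7.txt').read())[0])
for n,d in (('scene',b),('side',c)):
    P=ee+[0,0,.0278]; u=proj(d,P)[0]; print(n,u.round(1),blob(d,5,16,u,15))
E
```

```text
yd7 T [ 0.9  -0.43  0.  ] L [-15.5, -15.5, -15.5, -15.75, -15.5, -15.75, -16.0, -16.25, -15.75, -15.75, -15.75] -0.4 R [14.25, 14.5, 14.5, 14.5, 14.25, 15.0, 15.5, 15.0, 14.75, 14.75, 8.25] -2.3
y7 T [-0.12  0.99  0.  ] L [-16.0, -16.25, -15.75, -15.5, -15.5, -15.25, -15.0, -14.25, -20.0, -19.75, -19.5] -3.6 R [12.0, 12.5, 13.0, 13.25, 13.5, 13.75, 14.0, 14.25, 14.5, 24.75, 26.0] 10.8
force [ 0.5  0.1 -0.3] ee [0.6062 0.2272 0.1588]
7 30 [71, 71, 71, 71, 70, 69, 68, 70, 77, 91, 106, 115, 117, 118, 120, 121, 124, 124, 124, 126, 120, 116, 109, 102, 91, 87, 85, 79, 69, 73, 97, 125, 131, 134, 136, 137, 137, 132, 117, 94, 79, 72, 70, 70, 71, 71, 70, 69, 69, 70, 70, 71, 71]
7 40 [70, 70, 70, 71, 71, 70, 69, 70, 74, 83, 99, 112, 121, 124, 113, 96, 70, 52, 60, 65, 73, 77, 63, 43, 35, 27, 29, 30, 22, 11, 18, 34, 62, 98, 128, 149, 151, 144, 130, 108, 89, 75, 70, 70, 71, 71, 71, 71, 70, 70, 71, 71, 71]
7 50 [69, 69, 70, 71, 71, 71, 70, 69, 71, 75, 93, 110, 124, 135, 126, 106, 76, 40, 30, 40, 40, 33, 36, 42, 52, 65, 73, 71, 66, 67, 66, 66, 72, 91, 120, 145, 154, 152, 142, 121, 99, 79, 69, 69, 70
[... 311 characters left out ...]
4, 113, 117, 112, 97, 81, 84, 107, 127, 138, 138, 132, 127, 122, 119, 116, 111, 107, 103, 96, 96, 102, 103, 99, 98, 99, 103, 111, 118, 125, 135, 144, 142, 135, 119, 96, 79, 71, 69, 67, 64, 63, 69, 74, 76, 75, 72]
7 80 [36, 35, 32, 32, 38, 67, 94, 109, 117, 104, 88, 79, 83, 103, 114, 104, 96, 94, 91, 88, 86, 86, 87, 90, 92, 94, 96, 95, 94, 94, 96, 98, 98, 95, 93, 91, 90, 91, 95, 97, 96, 88, 80, 74, 66, 56, 49, 54, 80, 105, 114, 115, 104]
row [-0.5  0.3 -0. ] turn -0.0005 | pos [0.6064 0.2274 0.159 ] yaw -77.33 z [-0. -0. -1.] t 19.8
scene [389.4 286.6] (array([390.96206897, 288.35862069]), [380, 279, 22, 19, 290])
side [241.1 127. ] (array([238.34065934, 127.54945055]), [234, 122, 9, 12, 91])
```

Request:
{"name": "jog_arm", "arguments": {
  "series": [
    [1, 0, 0, 0, 0.01],
    [1, 0, 0, 0, 0.025],
    [1, 0, 0, 0, 0.025],
    [1, 0, 0, 0, 0.025],
    [1, 0, 0, 0, 0.025],
    [1, 0, 0, 0, 0.025],
    [1, 0, 0, 0, 0.025]
  ]
}}

```text
time_s: 20.38
ee_pos: [0.6064, 0.2279, 0.159]
tcp_rot: [2.429, -1.992, -0.0]
force: [0.3, -0.1, -1.2]
gripper_width: 0.0334
```

```bash
python3 - <<'E'
from h import *
from t import blob
s=env.sense(); print(s['ee_pos'],s['joint_vel'].round(3),s['gripper_width'],s['force'].round(1))
a=snap('scene','s9')
S0=load('scene0')
for n,h,p in (('blue',(105,125),(299,166)),('white?',None,None),('green',(50,70),(303,138)),('red',(0,3),(183,130))):
    if h: print(n,blob(S0,*h,p)[0],blob(a,*h,p)[0])
# rack / bottle / beaker unchanged pixels
for n,(x,y,w,h) in dict(rack=(200,145,112,68),bottle=(135,225,55,60),beaker=(420,235,60,55),scanner=(285,325,90,90)).items():
    print(n,np.abs(a['img'][y:y+h,x:x+w].astype(int)-S0['img'][y:y+h,x:x+w]).mean().round(1), (np.abs(a['img'][y:y+h,x:x+w].astype(int)-S0['img'][y:y+h,x:x+w]).max(2)>60).mean().round(3))
E
```

```text
[0.60643983 0.22790518 0.15900222] [ 0.002 -0.002 -0.     0.002  0.     0.001] 0.03335722532974999 [ 0.3 -0.1 -1.2]
blue [299.38916256 166.18719212] [299.51707317 166.17560976]
green [304.17013889 143.55208333] [304.19795222 143.80546075]
red [184.54460094 139.        ] [184.48122066 138.86150235]
rack 5.8 0.023
bottle 0.7 0.0
beaker 26.9 0.158
scanner 3.6 0.0
```

```bash
python3 - <<'E'
from h import *
a,b=load('side0')['img'],env.capture('side')['frame']
A,B=[cv2.Canny(x[150:205,152:200],60,150) for x in (a,b)]
print('beaker edges', (A>0).sum(),(B>0).sum(), ((A>0)&(cv2.dilate(B,np.ones((3,3)))>0)).sum(), np.abs(a[150:205,152:200].astype(int)-b[150:205,152:200]).mean(), [cv2.phaseCorrelate(*[np.float32(cv2.cvtColor(x[150:205,152:200],cv2.COLOR_RGB2GRAY)) for x in (a,b)])])
E
```

```text
beaker edges 222 225 222 1.898989898989899 [((-0.07018208680663918, -0.05154152541580714), 0.9426621284749773)]
```

The beaker has not moved; in the scene view the arm was only covering it. Handing in.

```bash
python3 -c "
from bench import env
print(env.finish_job())"
```

```text
the job is handed in; nothing more can be done
None
```

I took the orange-capped tube out of the rack and handed the job in at about 20.5 s, with the tube held steady by its cap in front of the scanner.

**Last checks:**
- **Distance:** the label is about 100 mm from the window.
- **Height:** the label's middle is at about 150 mm. The window's middle measured 149–151 mm.
- **Sideways:** the tube is within about 1 mm of my adopted window centre. The wrist camera and the fixed cameras disagreed by about 4 mm on this, so I took a value between them.
- **Label facing:** about 1–2° off the scanner's axis, with a measuring error of about 3°. After that reading I made one small turn of about 1.4° to reduce the error and did not measure the angle again.
- **Upright:** about 0.5° of lean in the side view and 2–3° in the scene view, part of which may be calibration.
- **Surroundings:** the rack, blue tube, bottle, beaker and scanner were unchanged to within about a pixel. I did not measure the white tube separately; it stands in the checked rack area.

**What went wrong on the way:**
- **First grasp missed:** the fingertips sit further back than stated, so the jaws closed on top of the cap. They pressed with about 39 N and briefly rocked the rack by a few millimetres. It came back to its original position, and I gripped lower on the second try.
- **Bench contact:** the tube came out leaning about 6°, which turning the gripper cannot fix. I touched its foot to clear bench twice, still gripped, at up to about 18 N to straighten it.

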